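Stand the battery mills in the pan, heavy end down

ROBOT

A 7-joint arm with a two-finger parallel gripper is mounted at the origin on the work surface. World frame = base frame: x ahead of the robot, y to its left, z up, the work surface at z = 0. Lengths are in m, angles in rad, forces in N, time in s.
With the tool pointing down it reaches from about 0.4 to 0.85 m from the base axis. Payload 10.4 kg.
Tool frame: the origin (TCP) lies on the centre line of the jaws, within the pads' length; the fingertips stand 14 mm ahead of it and the grasp point (between the pads) lies 5 mm behind it (tip_reach is the z of the fingertips in the tool frame, in m); z points along the fingers, x is the direction in which the jaws open and shut, and the axes are right-handed (so a half turn about z gives the same grasp; the last joint's range is limited). The gripper opens to 87 mm and grips with 3 to 60 N. Pads are 19 mm wide; open, the fingers measure 117 mm over their backs; the gripper's body (75 mm by 190 mm) begins 51 mm behind the grasp point.
Start: joints at [-1.302, 0.332, -0.065, 1.46, 0.022, 1.35, -0.088], TCP at [0.18, 0.599, 0.237] pointing down, gripper open.
Joint ranges: [-2.6, 2.6], [-0.5, 2.12], [-1.47, 1.34], [0.16, 2.42], [-1.27, 4.41], [0.06, 2.06], [-2.6, 2.6]. Speed limits (rad/s): [2.22, 2.22, 2.79, 2.79, 3.14, 3.14, 3.14].

INTERFACE

Orientations are given as a unit quaternion [x, y, z, w].
In Python, from bench import * gives the robot as it stands.
- The arm moves only by the tool carry_out, never from a script. Its argument "rows" is a list of rows, each a list of 5 numbers: the closure, from -1 (fully open) to 1 (shut), so that 0 is half open, then the shift along the tool's x, y, z in units of 30 mm (1.0 is 30 mm), then the turn about the tool's z in units of 5 degrees (1.0 is 5 degrees). In form: [[jaw, x, y, z, turn], ...]. A call has 1 to 20 rows; each row shifts and turns the pose as measured when the row begins, along the tool's axes as they then stand; what a row does not reach is not made up. A row lasts 1/12 s, in which the tool goes at most 41.7 mm and 7.16 degrees, less where a joint would pass 70% of its speed; a pose out of reach is approached as far as the arm can. A call is refused whole if a number of a shift passes 1 or a number of a turn 1, either way. A call with a gripper value outside its range is refused whole. The fingers move at their own pace and stop on an object; "force" is the grip in N (left out, the last holds). Time passes only in rows, so rows that do not move let the fingers close. It gives the time, the measured TCP pose, the force and the opening at its end, in the units of the state.
- read_state(): the state, without advancing time (a new reading comes with each control period).
- camera(name): name is "side" or "top"; returns the picture (480x640x3 uint8, blue, green, red); there is no depth.
- camera_info(name): a dict with "fx", "fy", "cx", "cy" (pixels), "extrinsics" (4x4, takes a point from camera to world coordinates). Camera axes: x right, y down, z forward; pixel columns grow to the right and rows downward; lengths in m; the calibration is good to about 2 mm. A picture is of the moment at which its call begins. camera_info takes no time and is no camera call.
- close_job(): hands the job in, once; it reports no verdict.
Trained networks look in the newest picture that a camera, given by its name, has taken for a name from the list of things; names that differ only in an ending like _2 or _b are one class to them, and where a whole thing is asked for, a point or a joint stands for the part that bears it (a point fixed in the world has none). Each returns a list of dicts, best first, with "conf" (0 to 1); they miss things now and then, are a little off and sometimes report something else, mostly with a low value. They report only what shows in the picture. A call takes as long as a camera call. They do not tell look-alikes from the thing itself.
- recognise(query, camera): "box" ([centre column, centre row, width, height] in pixels, round what is visible of it).
- silhouettes(query, camera): "mask" (480x640 bool, what is visible of it) and "box" ([centre column, centre row, width, height] in pixels, round what is visible of it).
- pinpoint(query, camera): "xy" ([column, row] in pixels: a listed point, or the origin of a listed thing).
The state is a dict: "time": time; "joint_positions": joint angles; "joint_vel": joint speeds; "joint_torque": joint torques, N m; "ee_pos": TCP position; "eef_rot": TCP orientation; "ft_force": force on the tool from outside, world axes, zero at the start; "torque": the same for the moment, N m; "width": finger opening in m.
Only numpy, scipy, OpenCV 4.12 (cv2) and the standard library are available. Lean on these libraries where they do the work, as an engineer would, in place of code of your own. Each camera call takes 0.05 s, during which the arm holds its last target. There are 200 camera calls.

TASK

Put the two battery mills away upright in the long steel pan, each standing on its own on the pan's floor with its heavy end (battery and motor) down. The ends look alike, so take them one at a time: lift the mill clear of the bench by its middle to feel which end is heavier, lay it down on the bench again and let go, then take it afresh and stand it gently in the pan before you turn to the other. Leave everything else where it is.

Things in the scene. Friction and masses are not known exactly. Their poses are not given: they have to be found in the camera images.
- mill_1: Battery mill, a bar 190 mm long, 44 x 44 mm in section: black middle, metal cap at either end. Origin at its centre, x axis along its length (its sense tells nothing of the weight). 0.34 to 0.46 kg, centre of mass 34 to 42 mm from the middle: held there firmly it loads the hand with 0.11 to 0.19 N m. Gripped lightly (about 6 N) near its light end and lifted, it swings in the fingers, heavy end down.
- mill_2: The other battery mill, same size, look and weight range, origin at its centre, x axis along its length (its sense tells nothing of the weight). At the start both lie flat on the bench, pointing any way, at least 200 mm between centres. Its heavy end must be found for itself. (Where rules name a mill's motor, that is the hidden battery and motor block, 64 mm from the middle, in the heavy end.)
- pan: Stainless gastronorm pan, 325 mm along its x axis by 176 mm along its y axis over the 10 mm flange, 65 mm high, open at the top, on the bench and immovable. Origin under its centre at bench level; z up. Inside it is 297 x 148 mm with a flat floor 4 mm above the bench; walls 4 mm. The squeeze bottle stands in the part towards the pan's +x end; the other part is free.
- squeeze_bottle: Cream plastic squeeze bottle, 56 mm in diameter and 188 mm high with its pointed nozzle, standing in the pan. Origin at the centre of its foot. Stays there.
- ramekin: White ceramic ramekin, 72 mm in diameter, 42 mm high, on the bench. Origin at the centre of its foot. Bystander.
- spice_jar: Brown glass jar with a steel lid, 60 mm in diameter, 95 mm high. Origin at the centre of its foot. Bystander.
- steel_bowl: Steel bowl, 150 mm across the rim, 60 mm high. Origin at the centre of its foot. Bystander.
- oil_bottle: Green glass bottle, 68 mm in diameter, 235 mm high. Origin at the centre of its foot. Bystander.
- spoon: Steel spoon, 240 mm long, lying on the bench along its x axis, origin under its middle. Bystander.
- tomato_can: Steel can, 74 mm in diameter, 110 mm high. Origin at the centre of its foot. Bystander.
There are look-alikes about, which are no part of the job. Leave any orange or red look-alike of the mill_1 alone.

How it is judged:
On the way, in this order (a step that is already met when the one before it is completed fails the run):
1. one mill is held by its middle (within 40 mm of the centre), clear of the bench (((height (world z) of mill_1 above 0.05 m and distance between the grasp point and mill_1 below 0.04 m and contact force between the fingers and mill_1 above 1 N) or (height (world z) of mill_2 above 0.05 m and distance between the grasp point and mill_2 below 0.04 m and contact force between the fingers and mill_2 above 1 N))), for 0.2 s.
2. it lies on the bench again, let go (height (world z) of each of mill_1, mill_2 below 0.035 m and contact force between the fingers and mill_1 below 0.2 N and linear speed of each of mill_1, mill_2 below 0.05 m/s and contact force between the fingers and mill_2 below 0.2 N), for 0.1 s.
3. one mill stands in the pan, heavy end down, let go (((angle between the x axis of mill_1 and the z axis of pan, either way round below 0.12 rad and height (world z) of mill_1_motor_c0 below 0.07 m and x of mill_1 in the frame of pan between -0.135 and 0.135 m and y of mill_1 in the frame of pan between -0.065 and 0.065 m and height (world z) of mill_1 between 0.088 and 0.11 m and linear speed of mill_1 below 0.05 m/s and contact force between the fingers and mill_1 below 0.2 N) or (angle between the x axis of mill_2 and the z axis of pan, either way round below 0.12 rad and height (world z) of mill_2_motor_c0 below 0.07 m and x of mill_2 in the frame of pan between -0.135 and 0.135 m and y of mill_2 in the frame of pan between -0.065 and 0.065 m and height (world z) of mill_2 between 0.088 and 0.11 m and linear speed of mill_2 below 0.05 m/s and contact force between the fingers and mill_2 below 0.2 N))), for 0.2 s.
4. the other mill is held by its middle, clear of the bench (((angle between the x axis of mill_1 and the z axis of pan, either way round below 0.12 rad and height (world z) of mill_1_motor_c0 below 0.07 m and x of mill_1 in the frame of pan between -0.135 and 0.135 m and y of mill_1 in the frame of pan between -0.065 and 0.065 m and height (world z) of mill_1 between 0.088 and 0.11 m and linear speed of mill_1 below 0.05 m/s and contact force between the fingers and mill_1 below 0.2 N and height (world z) of mill_2 above 0.05 m and distance between the grasp point and mill_2 below 0.04 m and contact force between the fingers and mill_2 above 1 N) or (angle between the x axis of mill_2 and the z axis of pan, either way round below 0.12 rad and height (world z) of mill_2_motor_c0 below 0.07 m and x of mill_2 in the frame of pan between -0.135 and 0.135 m and y of mill_2 in the frame of pan between -0.065 and 0.065 m and height (world z) of mill_2 between 0.088 and 0.11 m and linear speed of mill_2 below 0.05 m/s and contact force between the fingers and mill_2 below 0.2 N and height (world z) of mill_1 above 0.05 m and distance between the grasp point and mill_1 below 0.04 m and contact force between the fingers and mill_1 above 1 N))), for 0.2 s.
5. the other mill lies on the bench again, let go (((angle between the x axis of mill_1 and the z axis of pan, either way round below 0.12 rad and height (world z) of mill_1_motor_c0 below 0.07 m and x of mill_1 in the frame of pan between -0.135 and 0.135 m and y of mill_1 in the frame of pan between -0.065 and 0.065 m and height (world z) of mill_1 between 0.088 and 0.11 m and linear speed of each of mill_1, mill_2 below 0.05 m/s and contact force between the fingers and mill_1 below 0.2 N and height (world z) of mill_2 below 0.035 m and contact force between the fingers and mill_2 below 0.2 N) or (angle between the x axis of mill_2 and the z axis of pan, either way round below 0.12 rad and height (world z) of mill_2_motor_c0 below 0.07 m and x of mill_2 in the frame of pan between -0.135 and 0.135 m and y of mill_2 in the frame of pan between -0.065 and 0.065 m and height (world z) of mill_2 between 0.088 and 0.11 m and linear speed of each of mill_2, mill_1 below 0.05 m/s and contact force between the fingers and mill_2 below 0.2 N and height (world z) of mill_1 below 0.035 m and contact force between the fingers and mill_1 below 0.2 N))), for 0.1 s.
At the end, for the whole second after the job is handed in: Both mills stand in the pan on its floor (centre 88 to 110 mm above the bench, within the pan's walls), heavy end down, within 0.12 rad of upright, at rest and let go (angle between the x axis of each of mill_1, mill_2 and the z axis of pan, either way round below 0.12 rad and height (world z) of each of mill_1_motor_c0, mill_2_motor_c0 below 0.07 m and x of mill_1 in the frame of pan between -0.135 and 0.135 m and y of mill_1 in the frame of pan between -0.065 and 0.065 m and height (world z) of mill_1 between 0.088 and 0.11 m and linear speed of each of mill_1, mill_2 below 0.05 m/s and contact force between the fingers and mill_1 below 0.2 N and x of mill_2 in the frame of pan between -0.135 and 0.135 m and y of mill_2 in the frame of pan between -0.065 and 0.065 m and height (world z) of mill_2 between 0.088 and 0.11 m and contact force between the fingers and mill_2 below 0.2 N); the robot touches nothing.
It fails at once if a bystander is shoved more than 50 mm or knocked over (distance of any of squeeze_bottle, ramekin, spice_jar, steel_bowl, oil_bottle, spoon, tomato_can from where it was at the start of the episode above 0.05 m or angle between any of squeeze_bottle, ramekin, spice_jar, steel_bowl, oil_bottle, tomato_can's own z axis and vertical above 0.5 rad).
It fails at once if a mill is dropped into the pan or topples there (over 0.4 m/s while no finger holds it) ((x of mill_1 in the frame of pan between -0.135 and 0.135 m and y of mill_1 in the frame of pan between -0.065 and 0.065 m and height (world z) of mill_1 below 0.16 m and contact force between the fingers and mill_1 below 0.2 N and linear speed of mill_1 above 0.4 m/s) or (x of mill_2 in the frame of pan between -0.135 and 0.135 m and y of mill_2 in the frame of pan between -0.065 and 0.065 m and height (world z) of mill_2 below 0.16 m and contact force between the fingers and mill_2 below 0.2 N and linear speed of mill_2 above 0.4 m/s)).
It fails at once if a mill is banged onto the pan (over 80 N) (contact force between any of mill_1, mill_2 and pan above 80 N).
It also fails if it takes over 72 s, if anything falls off the work surface, if the arm or the gripper's body presses on something with over 40 N, if the wrist force passes 120 N, or if a joint passes its speed limit or range.

## Working session

There is one attempt and no reset: what is moved stays moved. The work goes in short steps, Python scripts to look and compute and a tool call to move; the robot and the scene stay as the last step left them, time stands still between calls to the robot, and variables do not carry over. Pictures are saved under pics/ and viewed, about 8 in all and at most 12, crops included, and the job is handed in when it is done.

Besides the shell and the picture viewer there is one more tool, called after ">>>" in YAML: its name, and indented under it one key for each argument. carry_out: Moves the arm, as the interface text tells. Its arguments: {"type":"object","properties":{"rows":{"type":"array","items":{"type":"array","items":{"type":"number"}}},"force":{"type":"number"}},"required":["rows"]}

```bash
mkdir -p pics; ls; cat > h.py <<'E'
from bench import *
import numpy as np, cv2
from scipy.spatial.transform import Rotation as R
def ray(cam,uv,z):
    i=camera_info(cam);T=np.array(i["extrinsics"])
    d=T[:3,:3]@np.array([(uv[0]-i["cx"])/i["fx"],(uv[1]-i["cy"])/i["fy"],1]);o=T[:3,3]
    return (o+d*(z-o[2])/d[2])
def proj(cam,p):
    i=camera_info(cam);T=np.linalg.inv(np.array(i["extrinsics"]));q=T[:3,:3]@np.array(p)+T[:3,3]
    return np.array([q[0]/q[2]*i["fx"]+i["cx"],q[1]/q[2]*i["fy"]+i["cy"]])
E
python3 - <<'E'
from h import *
s=read_state();print({k:np.round(v,3) for k,v in s.items()})
for c in("top","side"):
    i=camera_info(c);print(c,np.round(i["extrinsics"],3).tolist(),i["fx"])
    cv2.imwrite(f"pics/{c}0.png",camera(c))
    for q in("mill_1","pan","squeeze_bottle"):
        for d in silhouettes(q,c):
            m=d["mask"].astype(np.uint8);r=cv2.minAreaRect(cv2.findNonZero(m));print(c,q,round(d["conf"],2),np.round(d["box"]),[np.round(x,1) for x in r], np.round(ray(c,r[0],.044 if q[0]=='m' else .065),3))
E
```

```text
pics
{'time': np.float64(0.0), 'joint_positions': array([-1.302,  0.333, -0.065,  1.461,  0.022,  1.35 , -0.088]), 'joint_vel': array([ 0.   , -0.001, -0.   ,  0.001, -0.   , -0.   , -0.001]), 'joint_torque': array([-0.0000e+00, -6.2323e+01,  2.5000e-02, -3.8992e+01, -6.1000e-02,
        3.9000e-02,  0.0000e+00]), 'ee_pos': array([0.18 , 0.598, 0.236]), 'eef_rot': array([ 0.802,  0.597, -0.001,  0.   ]), 'ft_force': array([ 1.286,  0.254, -0.532]), 'torque': array([-0.005, -0.041,  0.062]), 'width': np.float64(0.087)}
top [[-0.022, -0.997, 0.079, 0.422], [-1.0, 0.023, 0.014, -0.069], [-0.016, -0.079, -0.997, 1.338], [0.0, 0.0, 0.0, 1.0]] 527.6366396221737
top mill_1 0.94 [305. 221.  54.  74.] [array([304.7, 220.1]), array([19.1, 76.6]), np.float64(33.0)] [ 0.589 -0.031  0.044]
top mill_1 0.88 [433. 264.  43.  76.] [array([434.3, 262.6]), array([79.8, 23.4]), np.float64(74.1)] [ 0.476 -0.346  0.044]
top mill_1 0.79 [164. 364.  76.  22.] [array([164., 363.]), array([80.2, 21.1]), np.float64(0.9)] [0.248 0.318 0.044]
top mill_1 0.68 [301. 317.  78.  36.] [array([300.4, 315.7]), array([7
[... 609 characters left out ...]
[345.2, 252.4]), array([87.3, 26.4]), np.float64(13.6)] [ 0.582 -0.065  0.044]
side mill_1 0.73 [237. 260.  46.  66.] [array([235.7, 259.6]), array([26.8, 72. ]), np.float64(26.6)] [ 0.349 -0.054  0.044]
side mill_1 0.68 [321. 359. 110.  64.] [array([322.1, 359.9]), array([ 35.6, 111.7]), np.float64(73.3)] [ 0.47  -0.373  0.044]
side mill_1 0.64 [185. 193.  21.  47.] [array([185.1, 190.5]), array([19.6, 47.6]), np.float64(2.6)] [0.245 0.275 0.044]
side pan 0.85 [313. 192. 137.  63.] [array([313.8, 187.6]), array([ 54.5, 134.3]), np.float64(81.8)] [0.562 0.201 0.065]
side squeeze_bottle 0.74 [358. 160.  26.  52.] [array([358. , 159.5]), array([53., 22.]), np.float64(90.0)] [0.714 0.348 0.065]
```

View pics/top0.png

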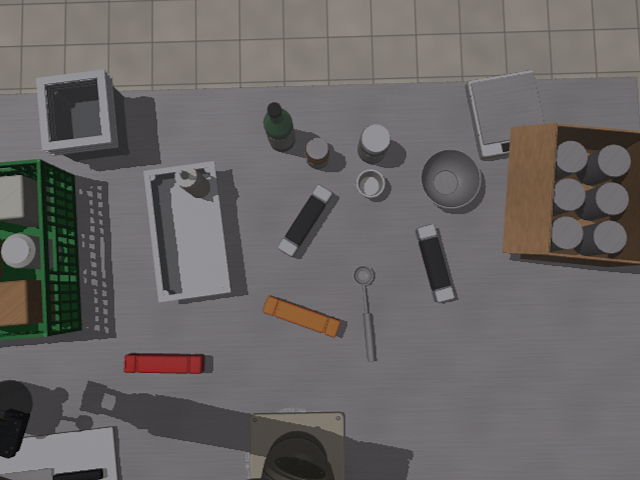

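View pics/side0.png

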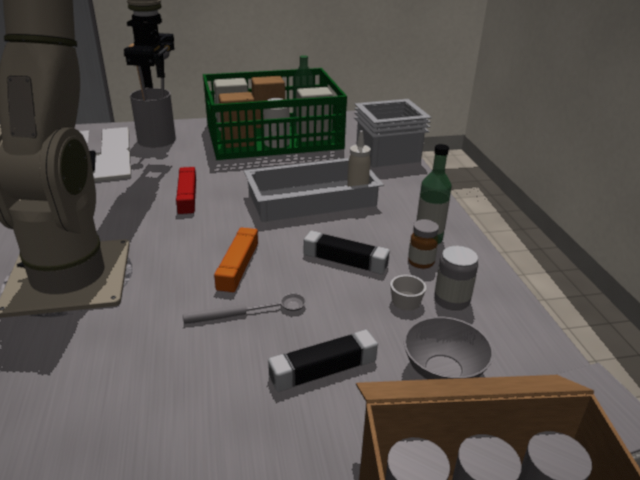

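The top picture shows four mill-shaped candidates:
- (305,221): black with metal caps. It matches the description and is one of the mills.
- (434,263): black with metal caps. It matches too and is the other mill.
- (301,317): orange look-alike, to be left alone.
- (164,363): red look-alike, to be left alone.

The pan is at (187,232), with the squeeze bottle at its upper (far) end, (192,180). I'll confirm the two mills in one crop and measure from both views.

```bash
cat >> h.py <<'E'
from scipy.optimize import minimize
def box(l,w,z0,z1): return np.array([[a*l/2,b*w/2,z] for a in(-1,1) for b in(-1,1) for z in(z0,z1)])
MILL=box(.19,.044,-.022,.022); PAN=np.vstack([box(.325,.176,.062,.065),box(.305,.156,0,.062)])
def fit(pts,masks,x0):
    "masks {cam:mask}; x0 x,y,z,yaw -> best, IoU per camera"
    def ious(p):
        c,s=np.cos(p[3]),np.sin(p[3]);W=pts@np.array([[c,s,0],[-s,c,0],[0,0,1]])+p[:3];o=[]
        for cam,m in masks.items():
            uv=np.array([proj(cam,w) for w in W],np.float32)
            h=cv2.convexHull(uv);im=np.zeros((480,640),np.uint8);cv2.fillConvexPoly(im,np.round(h*16).astype(int),1,shift=4)
            o.append((im&m).sum()/((im|m).sum()+1e-9))
        return o
    x0=np.array(x0,float);S=np.vstack([x0,x0+np.diag([.015,.015,.01,.15])])
    r=minimize(lambda p:-sum(ious(p)),x0,method="Nelder-Mead",options=dict(initial_simplex=S,maxfev=400,xatol=1e-4,fatol=1e-4))
    return r.x,ious(r.x)
def hull(m):
    o=np.zeros((480,640),np.uint8);cv2.fillConvexPoly(o,cv2.convexHull(cv2.findNonZero(m.astype(np.uint8))),1);return o
def masks(q,guess,rad=.07):
    out={}
    for c in("top","side"):
        camera(c);L=[]
        for d in silhouettes(q,c):
            m=hull(d["mask"]);M=cv2.moments(m,True);g=proj(c,guess)
            L.append((np.hypot(M["m10"]/M["m00"]-g[0],M["m01"]/M["m00"]-g[1]),m))
        if L and min(L,key=lambda t:t[0])[0]<25: out[c]=min(L,key=lambda t:t[0])[1]
    return out
E
python3 - <<'E'
from h import *
im=cv2.imread("pics/top0.png");cv2.imwrite("pics/crop.png",cv2.resize(im[160:310,260:470],None,fx=3.5,fy=3.5,interpolation=cv2.INTER_CUBIC))
for q,g,yaw,P in(("mill_1",(.58,-.045,.022),-.55,MILL),("mill_2",(.47,-.36,.022),.24,MILL),("pan",(.565,.25,.04),0.1,PAN)):
    g2=list(g)
    if q=="pan": g2[2]=0
    m=masks(q,g);b=max((fit(P,m,g2+[y]) for y in(yaw,-yaw)),key=lambda t:sum(t[1]));print(q,list(m),np.round(b[0],4),np.round(b[1],2))
for c in("top","side"):
    camera(c)
    for q in("squeeze_bottle","mill_1"):
        print(c,q,[(np.round(d["xy"]),round(d["conf"],2),np.round(ray(c,d["xy"],.022 if q[0]=='m' else .004),3)) for d in pinpoint(q,c)][:5])
E
```

```text
Traceback (most recent call last):
  File "h.py", line 24, in fit
    r=minimize(lambda p:-sum(ious(p)),x0,method="Nelder-Mead",options=dict(initial_simplex=S,maxfev=400,xatol=1e-4,fatol=1e-4))
  File "h.py", line 24, in <lambda>
    r=minimize(lambda p:-sum(ious(p)),x0,method="Nelder-Mead",options=dict(initial_simplex=S,maxfev=400,xatol=1e-4,fatol=1e-4))
                             ~~~~^^^
  File "h.py", line 19, in ious
    uv=np.array([proj(cam,w) for w in W],np.float32)
                 ~~~~^^^^^^^
  File "h.py", line 9, in proj
    i=camera_info(cam);T=np.linalg.inv(np.array(i["extrinsics"]));q=T[:3,:3]@np.array(p)+T[:3,3]
ValueError: time passes only in moves, steps and waits
```

View pics/crop.png

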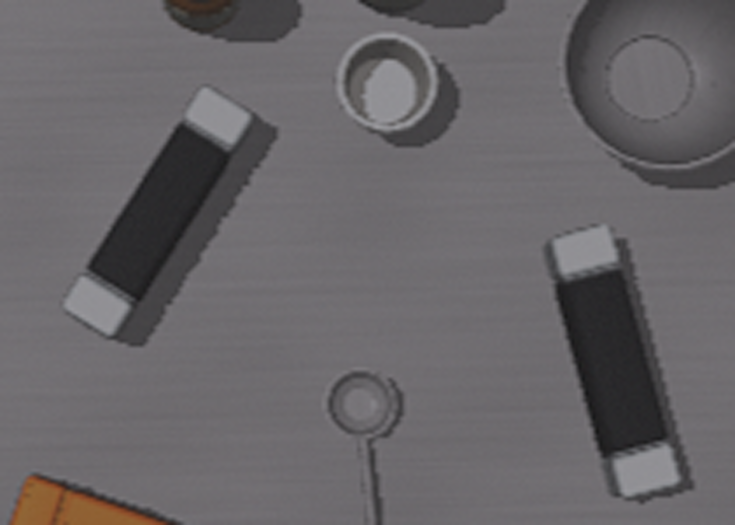

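The crop confirms it. Both (305,221) and (434,263) are black bars with metal caps, and only the bars near the bottom and left edges are orange or red. The script failed because it called camera_info too often, so I'll cache it.

```bash
sed -i '0,/^from scipy.spatial/s//import functools\n_ci=camera_info\ncamera_info=functools.lru_cache(None)(_ci)\nfrom scipy.spatial/' h.py
cat > loc.py <<'E'
from h import *
for q,g,yaw,P in(("mill_1",(.58,-.045,.022),-.55,MILL),("mill_2",(.47,-.36,.022),.24,MILL),("pan",(.565,.25,.04),0.1,PAN)):
    g2=list(g)
    if q=="pan": g2[2]=0
    m=masks(q,g);b=max((fit(P,m,g2+[y]) for y in(yaw,-yaw)),key=lambda t:sum(t[1]));print(q,list(m),np.round(b[0],4),np.round(b[1],2))
for c in("top","side"):
    camera(c)
    for q in("squeeze_bottle","mill_1"):
        print(c,q,[(np.round(d["xy"]),round(d["conf"],2),np.round(ray(c,d["xy"],.022 if q[0]=='m' else .004),3)) for d in pinpoint(q,c)][:5])
E
python3 loc.py
```

```text
mill_1 ['top', 'side'] [ 0.59   -0.0291  0.0217 -0.5957] [0.96 0.93]
mill_2 ['top', 'side'] [ 0.4769 -0.3498  0.0202  0.2302] [0.96 0.91]
pan ['top', 'side'] [ 0.5676  0.2579 -0.0008  0.115 ] [0.99 0.95]
top squeeze_bottle []
top mill_1 [(array([301., 320.]), 0.98, array([ 0.342, -0.016,  0.022])), (array([303., 219.]), 0.93, array([ 0.593, -0.027,  0.022])), (array([163., 367.]), 0.93, array([0.234, 0.327, 0.022])), (array([432., 266.]), 0.77, array([ 0.47 , -0.346,  0.022]))]
side squeeze_bottle [(array([355., 197.]), 0.69, array([0.684, 0.247, 0.004]))]
side mill_1 [(array([187., 191.]), 0.96, array([0.247, 0.315, 0.022])), (array([235., 257.]), 0.78, array([ 0.349, -0.013,  0.022])), (array([321., 353.]), 0.66, array([ 0.476, -0.334,  0.022])), (array([340., 255.]), 0.62, array([ 0.575, -0.042,  0.022]))]
```

```bash
cat > go.py <<'E'
# go.py x y z heading_deg rows: shifts/turns in move units along a straight line, turn spread evenly
import sys
from h import *
def show():
    s=read_state();r=R.from_quat(s["eef_rot"]).as_matrix()
    print("t",round(s["time"],2),"p",np.round(s["ee_pos"],4),"head",round(np.degrees(np.arctan2(r[1,0],r[0,0])),1),"w",round(s["width"],4),"F",np.round(s["ft_force"],2),"M",np.round(s["torque"],3),"q7",round(s["joint_positions"][6],2));return s,r
s,r=show()
if len(sys.argv)>1:
    x,y,z,h=map(float,sys.argv[1:5]);h0=np.degrees(np.arctan2(r[1,0],r[0,0]))
    D=np.array([x,y,z])-s["ee_pos"];dh=(h-h0+180)%360-180
    n=int(sys.argv[5]) if len(sys.argv)>5 else int(np.ceil(max(np.linalg.norm(D)/.028,abs(dh)/4.8)))
    out=[]
    for k in range(n):
        a=np.radians(h0+dh*k/n);X=np.array([np.cos(a),np.sin(a),0]);Y=np.array([np.sin(a),-np.cos(a),0])
        out.append([round(v,2) for v in(D@X/n/.03,D@Y/n/.03,-D[2]/n/.03,-dh/n/5)])
    print(n);[print(o) for o in out]
E
python3 go.py 0.590 -0.029 0.12 55.9 30
```

```text
t 1.5 p [0.1798 0.5986 0.2365] head 73.3 w 0.087 F [-0.25  0.83  0.89] M [-0.011 -0.002  0.061] q7 -0.09
30
[np.float64(-0.54), np.float64(0.64), np.float64(0.13), np.float64(0.12)]
[np.float64(-0.53), np.float64(0.64), np.float64(0.13), np.float64(0.12)]
[np.float64(-0.52), np.float64(0.65), np.float64(0.13), np.float64(0.12)]
[np.float64(-0.52), np.float64(0.65), np.float64(0.13), np.float64(0.12)]
[np.float64(-0.51), np.float64(0.66), np.float64(0.13), np.float64(0.12)]
[np.float64(-0.5), np.float64(0.66), np.float64(0.13), np.float64(0.12)]
[np.float64(-0.5), np.float64(0.67), np.float64(0.13), np.float64(0.12)]
[np.float64(-0.49), np.float64(0.67), np.float64(0.13), np.float64(0.12)]
[np.float64(-0.48), np.float64(0.68), np.float64(0.13), np.float64(0.12)]
[np.float64(-0.48), np.float64(0.68), np.float64(0.13), np.float64(0.12)]
[np.float64(-0.47), np.float64(0.69), np.float64(0.13), np.float64(0.12)]
[np.float64(-0.46), np.float64(0.69), np.float64(0.13), np.float64(0.12)]
[np.float64(-0.46), np.float64(0.7), np.float64(0.13), np.float64(0.12)]
[np.float64(-0.45), np.float64(0.
[... 522 characters left out ...]
p.float64(0.13), np.float64(0.12)]
[np.float64(-0.39), np.float64(0.74), np.float64(0.13), np.float64(0.12)]
[np.float64(-0.38), np.float64(0.74), np.float64(0.13), np.float64(0.12)]
[np.float64(-0.38), np.float64(0.74), np.float64(0.13), np.float64(0.12)]
[np.float64(-0.37), np.float64(0.75), np.float64(0.13), np.float64(0.12)]
[np.float64(-0.36), np.float64(0.75), np.float64(0.13), np.float64(0.12)]
[np.float64(-0.35), np.float64(0.75), np.float64(0.13), np.float64(0.12)]
[np.float64(-0.35), np.float64(0.76), np.float64(0.13), np.float64(0.12)]
[np.float64(-0.34), np.float64(0.76), np.float64(0.13), np.float64(0.12)]
[np.float64(-0.33), np.float64(0.77), np.float64(0.13), np.float64(0.12)]
```

>>> carry_out:
  rows:
    - [-1,-0.54,0.64,0,0.12]
    - [-1,-0.53,0.64,0,0.12]
    - [-1,-0.52,0.65,0,0.12]
    - [-1,-0.52,0.65,0,0.12]
    - [-1,-0.51,0.66,0,0.12]
    - [-1,-0.5,0.66,0,0.12]
    - [-1,-0.5,0.67,0,0.12]
    - [-1,-0.49,0.67,0,0.12]
    - [-1,-0.48,0.68,0,0.12]
    - [-1,-0.48,0.68,0,0.12]
    - [-1,-0.47,0.69,0,0.12]
    - [-1,-0.46,0.69,0,0.12]
    - [-1,-0.46,0.7,0,0.12]
    - [-1,-0.45,0.7,0,0.12]
    - [-1,-0.44,0.71,0,0.12]
    - [-1,-0.43,0.71,0,0.12]
    - [-1,-0.43,0.72,0,0.12]
    - [-1,-0.42,0.72,0,0.12]
    - [-1,-0.41,0.72,0,0.12]
    - [-1,-0.41,0.73,0,0.12]

```text
time: 3.17
ee_pos: [0.4584, 0.1633, 0.2364]
eef_rot: [0.86, 0.51, 0.002, -0.003]
ft_force: [0.3, 0.2, 0.6]
width: 0.087
```

```bash
sed -i 's/out.append(\[round(v,2)/out.append([round(float(v),2)/' go.py; python3 go.py 0.590 -0.029 0.10 55.9 13
```

```text
t 3.17 p [0.4584 0.1633 0.2364] head 61.3 w 0.087 F [0.33 0.18 0.58] M [ 0.073 -0.055  0.002] q7 0.65
13
[-0.27, 0.53, 0.35, 0.08]
[-0.27, 0.53, 0.35, 0.08]
[-0.26, 0.54, 0.35, 0.08]
[-0.26, 0.54, 0.35, 0.08]
[-0.25, 0.54, 0.35, 0.08]
[-0.25, 0.54, 0.35, 0.08]
[-0.25, 0.54, 0.35, 0.08]
[-0.24, 0.55, 0.35, 0.08]
[-0.24, 0.55, 0.35, 0.08]
[-0.24, 0.55, 0.35, 0.08]
[-0.23, 0.55, 0.35, 0.08]
[-0.23, 0.55, 0.35, 0.08]
[-0.22, 0.55, 0.35, 0.08]
```

>>> carry_out:
  rows:
    - [-1,-0.27,0.53,0.35,0.08]
    - [-1,-0.27,0.53,0.35,0.08]
    - [-1,-0.26,0.54,0.35,0.08]
    - [-1,-0.26,0.54,0.35,0.08]
    - [-1,-0.25,0.54,0.35,0.08]
    - [-1,-0.25,0.54,0.35,0.08]
    - [-1,-0.25,0.54,0.35,0.08]
    - [-1,-0.24,0.55,0.35,0.08]
    - [-1,-0.24,0.55,0.35,0.08]
    - [-1,-0.24,0.55,0.35,0.08]
    - [-1,-0.23,0.55,0.35,0.08]
    - [-1,-0.23,0.55,0.35,0.08]
    - [-1,-0.22,0.55,0.35,0.08]
    - [-1,0,0,0,0]
    - [-1,0,0,0,0]

```text
time: 4.42
ee_pos: [0.5991, -0.0434, 0.0952]
eef_rot: [0.885, 0.465, 0.006, -0.002]
ft_force: [-0.6, 1.0, 0.6]
width: 0.0869
```

```bash
python3 go.py 0.590 -0.029 0.022 55.9 5;  python3 - <<'E'
from h import *
for i in range(4):
    m=masks("mill_1",(.59,-.029,.022)); s=read_state();print(list(m),np.round(s["ft_force"],2),np.round(s["torque"],3))
    if i<2 and m: print(np.round(fit(MILL,m,(.59,-.029,.022,-.596))[0],4))
E
```

```text
t 4.42 p [ 0.5991 -0.0434  0.0952] head 55.5 w 0.0869 F [-0.58  1.03  0.59] M [-0.039  0.03   0.008] q7 1.15
5
[0.04, -0.1, 0.49, -0.02]
[0.04, -0.1, 0.49, -0.02]
[0.04, -0.1, 0.49, -0.02]
[0.04, -0.1, 0.49, -0.02]
[0.04, -0.1, 0.49, -0.02]
['side'] [0.13 0.71 0.45] [ 0.006  0.017 -0.024]
[ 0.5939 -0.0055  0.0046 -0.5901]
['side'] [0.32 0.07 0.02] [-0.025  0.016 -0.035]
[ 0.5955 -0.0148  0.0097 -0.6093]
['side'] [-0.65 -0.86  0.06] [-0.066 -0.006  0.003]
['side'] [ 0.7   0.23 -0.25] [-0.057  0.01   0.02 ]
```

>>> carry_out:
  rows:
    - [-1,0.1,-0.25,0.3,-0.05]
    - [-1,0.1,-0.25,0.3,0]
    - [-1,0,0,0.5,0]
    - [-1,0,0,0.5,0]
    - [-1,0,0,0.4,0]
    - [-1,0,0,0.35,0]
    - [-1,0,0,0,0]

```text
time: 5.8
ee_pos: [0.5877, -0.0241, 0.018]
eef_rot: [0.883, 0.469, 0.006, -0.003]
ft_force: [-1.0, -0.7, -0.5]
width: 0.0871
```

```bash
python3 go.py 0.590 -0.029 0.022 55.9 2
```

```text
t 5.8 p [ 0.5877 -0.0241  0.018 ] head 55.9 w 0.0871 F [-1.02 -0.65 -0.5 ] M [-0.028  0.037 -0.002] q7 1.17
2
[-0.05, 0.08, -0.07, 0.0]
[-0.05, 0.08, -0.07, 0.0]
```

>>> carry_out:
  rows:
    - [-1,-0.1,0.16,-0.13,0]
    - [1,0,0,0,0]
    - [1,0,0,0,0]
    - [1,0,0,0,0]
    - [1,0,0,0,0]
    - [1,0,0,0,0]
    - [1,0,0,0,0]
    - [1,0,0,-0.4,0]
    - [1,0,0,-0.5,0]
    - [1,0,0,-0.5,0]
    - [1,0,0,-0.5,0]
    - [1,0,0,-0.3,0]
    - [1,0,0,0,0]
    - [1,0,0,0,0]
    - [1,0,0,0,0]
    - [1,0,0,0,0]
  force: 40

```text
time: 7.13
ee_pos: [0.5874, -0.0309, 0.0936]
eef_rot: [0.884, 0.468, 0.004, -0.004]
ft_force: [-0.5, 0.9, -4.0]
width: 0.0435
```

```bash
cat > feel.py <<'E'
from h import *
F=[];M=[];n=0
for i in range(12):
    im=camera("side"); s=read_state();F.append(s["ft_force"]);M.append(s["torque"])
cv2.imwrite(f"pics/feel{s['time']:.0f}.png",im)
r=R.from_quat(s["eef_rot"]).as_matrix();f=np.mean(F,0);m=np.mean(M,0)
print("t",s["time"],"w",s["width"],"p",s["ee_pos"],"F",np.round(f,2),"M",np.round(m,3),"sd",np.round(np.std(M,0),3))
print("moment about tool x",round(m@r[:,0],3),"tool y",round(m@r[:,1],3),"heavier along world dir",np.round([m[1],-m[0]],3),"tooly",np.round(r[:,1],2))
E
python3 feel.py
```

```text
t 7.7333 w 0.043499953663554004 p [ 0.58789953 -0.03101182  0.09426204] F [-0.08 -0.07 -3.92] M [0.053 0.143 0.001] sd [0.025 0.026 0.034]
moment about tool x 0.148 tool y -0.036 heavier along world dir [ 0.143 -0.053] tooly [ 0.83 -0.56 -0.  ]
```

The weight is about 3.9 N. The moment about tool x is +0.15 N·m, so the heavy end is along tool +y, the far end of mill A at roughly (0.67,-0.08). Next I lay it down.

>>> carry_out:
  rows:
    - [1,0,0,0.4,0]
    - [1,0,0,0.5,0]
    - [1,0,0,0.5,0]
    - [1,0,0,0.4,0]
    - [1,0,0,0.2,0]
    - [1,0,0,0,0]
    - [1,0,0,0,0]

```text
time: 8.32
ee_pos: [0.5938, -0.0325, 0.0375]
eef_rot: [0.884, 0.468, 0.01, -0.001]
ft_force: [-0.3, 0.0, -3.6]
width: 0.0438
```

```bash
python3 go.py
```

```text
t 8.32 p [ 0.5938 -0.0325  0.0375] head 55.8 w 0.0438 F [-0.29  0.02 -3.64] M [ 0.036  0.167 -0.054] q7 1.17
```

>>> carry_out:
  rows:
    - [1,0,0,0.2,0]
    - [1,0,0,0.17,0]
    - [1,0,0,0.1,0]
    - [1,0,0,0,0]
    - [1,0,0,0,0]

```text
time: 8.73
ee_pos: [0.5966, -0.0342, 0.0333]
eef_rot: [0.884, 0.467, 0.013, -0.002]
ft_force: [0.4, 0.1, -4.3]
width: 0.0434
```

```bash
python3 go.py
```

```text
t 8.73 p [ 0.5966 -0.0342  0.0333] head 55.7 w 0.0434 F [ 0.35  0.14 -4.3 ] M [-0.016  0.053  0.057] q7 1.18
```

>>> carry_out:
  rows:
    - [1,0,0,0.25,0]
    - [1,0,0,0.25,0]
    - [1,0,0,0,0]

```text
time: 8.98
ee_pos: [0.6011, -0.0367, 0.0258]
eef_rot: [0.884, 0.466, 0.017, 0.0]
ft_force: [-0.5, 0.4, -3.7]
width: 0.0439
```

```bash
python3 go.py; python3 -c "
from h import *
cv2.imwrite('pics/lay1.png',cv2.resize(camera('side')[130:330,230:470],None,fx=3,fy=3))"
```

```text
t 8.98 p [ 0.6011 -0.0367  0.0258] head 55.6 w 0.0439 F [-0.54  0.35 -3.7 ] M [0.067 0.178 0.009] q7 1.19
```

View pics/lay1.png

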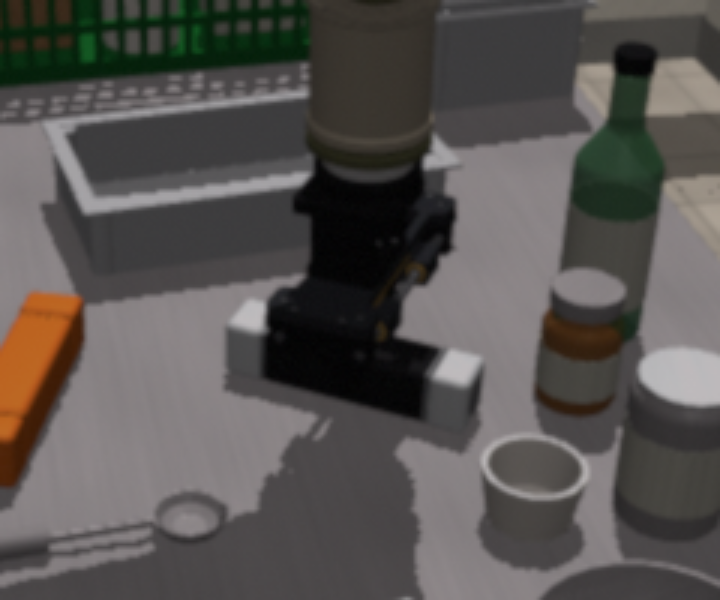

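The picture shows mill A held level at the bench, caps at about (250,345) and (455,380) in the crop, nearly touching down. I'll check the joints, because the tool has been drifting and tilting.

>>> carry_out:
  rows:
    - [1,0,0,0.2,0]
    - [1,0,0,0,0]
    - [-1,0,0,0,0]
    - [-1,0,0,0,0]
    - [-1,0,0,0,0]
    - [-1,0,0,0,0]
    - [-1,0,0,0,0]
    - [-1,0,0,0,0]

```text
time: 9.7
ee_pos: [0.6026, -0.0368, 0.0192]
eef_rot: [0.884, 0.467, 0.017, 0.001]
ft_force: [-0.7, 0.5, 0.0]
width: 0.0762
```

```bash
python3 go.py; python3 -c "
from h import *
s=read_state();print(np.round(s['joint_positions'],3),np.round(s['joint_torque'],1),np.round(s['eef_rot'],3))
m=masks('mill_1',(.598,-.035,.022));print(list(m));print(np.round(fit(MILL,m,(.598,-.035,.022,-.596))[0],4))"
```

```text
t 9.7 p [ 0.6026 -0.0368  0.0192] head 55.7 w 0.0762 F [-0.72  0.49  0.05] M [-0.02   0.078  0.009] q7 1.19
[-0.381  0.511  0.466  1.779 -0.307  0.889  1.194] [  0.  -60.3   9.8 -30.6  -0.1  -0.1  -0. ] [0.884 0.467 0.017 0.001]
['side']
[ 0.5997 -0.0174  0.0135 -0.6108]
```

>>> carry_out:
  rows:
    - [-1,0,0,-0.4,0]
    - [-1,0,0,-0.6,0]
    - [-1,0,0,-0.6,0]
    - [-1,0,-0.3,-0.4,0]
    - [-1,0,-0.5,0,0]
    - [-1,0,-0.5,0,0]
    - [-1,0,-0.5,0,0]
    - [-1,0,-0.4,0,0]
    - [-1,0,-0.2,0,0]
    - [-1,0,0,0,0]
    - [-1,0,0,0,0]

```text
time: 10.82
ee_pos: [0.5411, 0.0025, 0.0901]
eef_rot: [0.885, 0.465, 0.021, 0.003]
ft_force: [0.1, -0.3, -0.1]
width: 0.0873
```

```bash
python3 go.py 0.544 0.005 0.024 55 4; python3 -c "
from h import *
m=masks('mill_1',(.602,-.035,.022));print(list(m),[v.sum() for v in m.values()]);print(fit(MILL,m,(.602,-.035,.022,-.596)))
cv2.imwrite('pics/a_top.png',cv2.resize(camera('top')[140:300,220:420],None,fx=3,fy=3))"
```

```text
t 10.82 p [0.5411 0.0025 0.0901] head 55.5 w 0.0873 F [ 0.12 -0.28 -0.06] M [-0.052  0.045  0.019] q7 1.03
4
[0.03, 0.01, 0.55, 0.02]
[0.03, 0.01, 0.55, 0.02]
[0.03, 0.01, 0.55, 0.02]
[0.03, 0.01, 0.55, 0.02]
['top', 'side'] [np.uint64(565), np.uint64(2341)]
(array([ 0.59602207, -0.03073219,  0.02132759, -0.59287561]), [np.float64(0.3700065487882318), np.float64(0.9329608938543763)])
```

View pics/a_top.png

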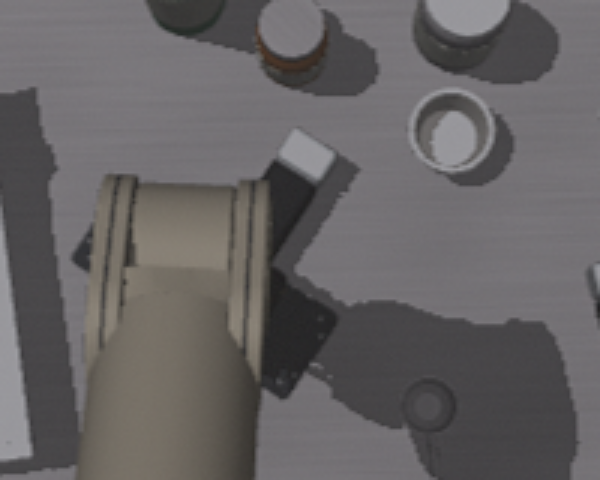

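The picture shows the gripper over the near (light) end and the far cap at (307,155) in the crop. The mill has shifted about 5 mm outward, so I move 8 mm further along −y before descending.

>>> carry_out:
  rows:
    - [-1,0.05,-0.25,0.4,0]
    - [-1,0,0,0.5,0]
    - [-1,0,0,0.5,0]
    - [-1,0,0,0.4,0]
    - [-1,0,0,0.2,0]
    - [-1,0,0,0,0]

```text
time: 11.57
ee_pos: [0.5401, 0.0066, 0.0267]
eef_rot: [0.886, 0.464, 0.021, 0.004]
ft_force: [-0.2, -0.1, 0.2]
width: 0.0869
```

```bash
python3 go.py 0.535 0.008 0.024 55.9 2
```

```text
t 11.57 p [0.5401 0.0066 0.0267] head 55.3 w 0.0869 F [-0.18 -0.1   0.24] M [-0.053  0.112  0.063] q7 1.07
2
[-0.03, -0.08, 0.05, -0.06]
[-0.03, -0.08, 0.05, -0.06]
```

>>> carry_out:
  rows:
    - [-1,-0.05,-0.16,0.08,-0.1]
    - [1,0,0,0,0]
    - [1,0,0,0,0]
    - [1,0,0,0,0]
    - [1,0,0,0,0]
    - [1,0,0,0,0]
    - [1,0,0,0,0]
    - [1,0,0,-0.2,0]
    - [1,0,0,-0.3,0]
    - [1,0,0.1,-0.35,0]
    - [1,0,0.1,-0.35,0]
    - [1,0,0.1,-0.35,0]
    - [1,0,0.15,-0.35,0]
    - [1,0,0.15,-0.35,0]
    - [1,0,0.15,-0.35,0]
    - [1,0,0.15,-0.35,0]
  force: 6

```text
time: 12.9
ee_pos: [0.5557, -0.0108, 0.1251]
eef_rot: [0.884, 0.467, 0.022, 0.005]
ft_force: [2.3, -1.3, -3.8]
width: 0.0438
```

```bash
python3 go.py;python3 -c "
from h import *
cv2.imwrite('pics/lift1.png',cv2.resize(camera('side')[130:330,230:470],None,fx=3,fy=3))"
```

```text
t 12.9 p [ 0.5557 -0.0108  0.1251] head 55.8 w 0.0438 F [ 2.33 -1.25 -3.8 ] M [-0.23  -0.293 -0.033] q7 1.05
```

View pics/lift1.png

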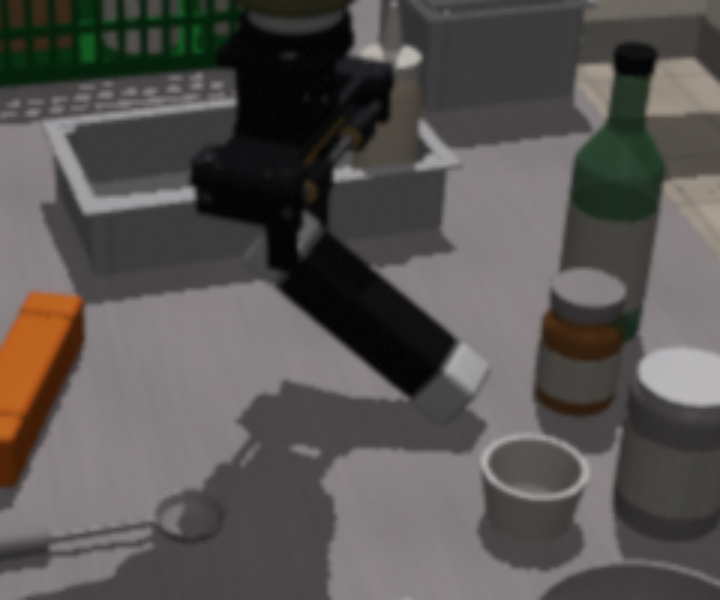

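Mill A is pivoting as planned, with the heavy far cap still on the bench at (450,385) in the crop. I continue the lift.

>>> carry_out:
  rows:
    - [1,0,0.15,-0.25,0]
    - [1,0,0.2,-0.25,0]
    - [1,0,0.2,-0.25,0]
    - [1,0,0.2,-0.2,0]
    - [1,0,0.2,-0.2,0]
    - [1,0,0.2,-0.2,0]
    - [1,0,0.1,-0.2,0]
    - [1,0,0,-0.2,0]
    - [1,0,0,-0.3,0]
    - [1,0,0,-0.4,0]
    - [1,0,0,-0.5,0]
    - [1,0,0,-0.5,0]
    - [1,0,0,-0.5,0]
    - [1,0,0,-0.5,0]
    - [1,0,0,-0.3,0]
    - [1,0,0,0,0]

```text
time: 14.28
ee_pos: [0.5818, -0.0365, 0.2852]
eef_rot: [0.884, 0.467, 0.022, 0.004]
ft_force: [0.3, -0.2, -4.4]
width: 0.0441
```

```bash
python3 go.py 0.553 0.256 0.30 96.6 14;python3 -c "
from h import *
cv2.imwrite('pics/lift2.png',cv2.resize(camera('side')[30:330,230:470],None,fx=2,fy=2))"
```

```text
t 14.28 p [ 0.5818 -0.0365  0.2852] head 55.7 w 0.0441 F [ 0.27 -0.2  -4.43] M [-0.107  0.007  0.011] q7 1.06
14
[0.54, -0.45, -0.04, -0.58]
[0.56, -0.42, -0.04, -0.58]
[0.58, -0.39, -0.04, -0.58]
[0.6, -0.36, -0.04, -0.58]
[0.62, -0.33, -0.04, -0.58]
[0.63, -0.3, -0.04, -0.58]
[0.65, -0.27, -0.04, -0.58]
[0.66, -0.23, -0.04, -0.58]
[0.67, -0.2, -0.04, -0.58]
[0.68, -0.16, -0.04, -0.58]
[0.69, -0.13, -0.04, -0.58]
[0.69, -0.09, -0.04, -0.58]
[0.7, -0.06, -0.04, -0.58]
[0.7, -0.02, -0.04, -0.58]
```

View pics/lift2.png

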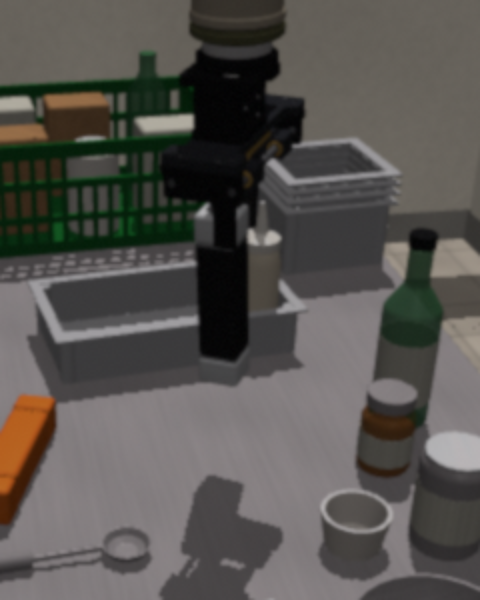

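Mill A hangs plumb with the heavy cap down at (222,365) in the crop, clear above the pan height. Next I carry it to the pan.

>>> carry_out:
  rows:
    - [1,0.2,-0.16,0,-0.2]
    - [1,0.35,-0.28,0,-0.3]
    - [1,0.43,-0.33,-0.05,-0.5]
    - [1,0.44,-0.31,-0.05,-0.5]
    - [1,0.46,-0.29,-0.05,-0.5]
    - [1,0.47,-0.27,-0.05,-0.5]
    - [1,0.48,-0.25,-0.05,-0.5]
    - [1,0.5,-0.22,-0.05,-0.5]
    - [1,0.51,-0.2,-0.05,-0.5]
    - [1,0.51,-0.17,-0.05,-0.5]
    - [1,0.52,-0.15,-0.05,-0.5]
    - [1,0.53,-0.12,0,-0.5]
    - [1,0.53,-0.1,0,-0.5]
    - [1,0.54,-0.08,0,-0.5]
    - [1,0.54,-0.05,0,-0.5]
    - [1,0.54,-0.02,0,-0.4]
    - [1,0.45,0,0,-0.3]
    - [1,0.3,0,0,-0.2]
    - [1,0.15,0,0,0]
    - [1,0,0,0,0]

```text
time: 16.0
ee_pos: [0.5421, 0.2728, 0.2964]
eef_rot: [0.642, 0.766, 0.016, 0.009]
ft_force: [-0.8, 0.2, -3.6]
width: 0.0442
```

```bash
python3 go.py 0.553 0.256 0.2 96.6 7
```

```text
t 16.0 p [0.5421 0.2728 0.2964] head 100.1 w 0.0442 F [-0.82  0.19 -3.56] M [0.042 0.137 0.005] q7 1.25
7
[-0.09, 0.04, 0.46, 0.1]
[-0.09, 0.04, 0.46, 0.1]
[-0.09, 0.04, 0.46, 0.1]
[-0.09, 0.04, 0.46, 0.1]
[-0.09, 0.04, 0.46, 0.1]
[-0.09, 0.04, 0.46, 0.1]
[-0.09, 0.04, 0.46, 0.1]
```

>>> carry_out:
  rows:
    - [1,-0.2,0.1,0,0.25]
    - [1,-0.25,0.12,0.1,0.25]
    - [1,-0.15,0.1,0.2,0.2]
    - [1,0,0,0.35,0]
    - [1,0,0,0.4,0]
    - [1,0,0,0.4,0]
    - [1,0,0,0.4,0]
    - [1,0,0,0.3,0]
    - [1,0,0,0.15,0]
    - [1,0,0,0,0]
    - [1,0,0,0,0]

```text
time: 16.92
ee_pos: [0.5596, 0.2473, 0.2179]
eef_rot: [0.673, 0.74, 0.014, 0.01]
ft_force: [0.8, -0.4, -3.7]
width: 0.0438
```

```bash
python3 go.py 0.553 0.256 0.17 96.6 5;python3 -c "
from h import *
cv2.imwrite('pics/pan1.png',cv2.resize(camera('side')[30:280,200:440],None,fx=2.4,fy=2.4))"
```

```text
t 16.92 p [0.5596 0.2473 0.2179] head 95.4 w 0.0438 F [ 0.82 -0.43 -3.67] M [ 0.021  0.11  -0.013] q7 1.24
5
[0.06, -0.04, 0.32, -0.05]
[0.06, -0.04, 0.32, -0.05]
[0.06, -0.04, 0.32, -0.05]
[0.06, -0.04, 0.32, -0.05]
[0.06, -0.04, 0.32, -0.05]
```

View pics/pan1.png

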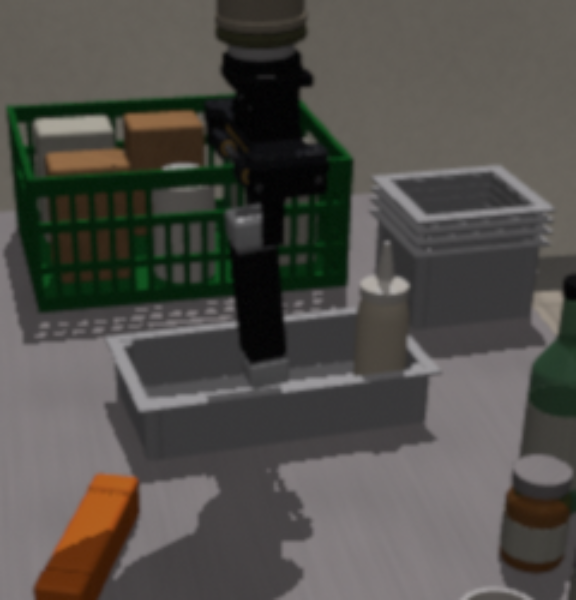

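The picture shows the mill leaning about 8° in the fingers, top cap (247,230) and bottom cap (268,370), with its foot toward the pan's +x. Pad friction is holding the lean. I'll bring the foot to the floor and then move the tool toward +x to right it, using a numeric tilt check.

```bash
cat > tilt.py <<'E'
# tilt.py x y : apparent lean in side view of the mill near (x,y) against the plumb line there
import sys
from h import *
x,y=map(float,sys.argv[1:3])
camera("side");g=proj("side",(x,y,.12))
for d in silhouettes("mill_1","side"):
    p=cv2.findNonZero(d["mask"].astype(np.uint8)).reshape(-1,2).astype(float);c=p.mean(0)
    if np.hypot(*(c-g))>60 or len(p)<300: continue
    w,v=np.linalg.eigh(np.cov(p.T));a=v[:,1]*np.sign(v[1,1]);b=proj("side",(x,y,.03))-proj("side",(x,y,.17))
    print("conf",round(d["conf"],2),"box",np.round(d["box"]),"n",len(p),"lean deg (+ foot to right)",round(np.degrees(np.arctan2(b[1],b[0])-np.arctan2(a[1],a[0])),1))
E
python3 tilt.py 0.565 0.247; python3 feel.py
```

```text
conf 0.91 box [307. 155.  30.  73.] n 1399 lean deg (+ foot to right) 9.0
t 17.6667 w 0.04401632717690454 p [0.55973939 0.24746497 0.21830076] F [ 0.03  0.01 -3.77] M [ 0.024  0.075 -0.007] sd [0.033 0.028 0.018]
moment about tool x 0.072 tool y 0.031 heavier along world dir [ 0.075 -0.024] tooly [0.99 0.09 0.03]
```

>>> carry_out:
  rows:
    - [1,0,0,0.3,0]
    - [1,0,0,0.35,0]
    - [1,0,0,0.3,0]
    - [1,0,0,0.2,0]
    - [1,0,0,0.1,0]
    - [1,0,0,0,0]
    - [1,0,0,0,0]

```text
time: 18.25
ee_pos: [0.5633, 0.2486, 0.1787]
eef_rot: [0.673, 0.74, 0.017, 0.011]
ft_force: [-0.4, -0.4, 1.1]
width: 0.0439
```

```bash
python3 go.py; python3 tilt.py 0.565 0.247
```

```text
t 18.25 p [0.5633 0.2486 0.1787] head 95.5 w 0.0439 F [-0.42 -0.38  1.11] M [-0.09   0.025  0.009] q7 1.25
conf 0.79 box [306. 162.  28.  60.] n 1062 lean deg (+ foot to right) 9.6
```

>>> carry_out:
  rows:
    - [1,0,0.15,0,0]
    - [1,0,0.2,0,0]
    - [1,0,0.2,0,0]
    - [1,0,0.15,0,0]
    - [1,0,0,0,0]
    - [1,0,0,0,0]

```text
time: 18.85
ee_pos: [0.5855, 0.2507, 0.178]
eef_rot: [0.672, 0.74, 0.016, 0.01]
ft_force: [-0.1, 0.8, -1.3]
width: 0.044
```

```bash
python3 go.py; python3 tilt.py 0.58 0.247
```

```text
t 18.85 p [0.5855 0.2507 0.178 ] head 95.5 w 0.044 F [-0.11  0.83 -1.33] M [ 0.085  0.26  -0.011] q7 1.27
conf 0.88 box [315. 161.  22.  60.] n 1122 lean deg (+ foot to right) 7.0
```

>>> carry_out:
  rows:
    - [1,0,0,0,0]
    - [1,0,0,0.05,0]
    - [1,0,0,0,0]
    - [1,0,0,0,0]
  force: 3

```text
time: 19.28
ee_pos: [0.5857, 0.2509, 0.1775]
eef_rot: [0.672, 0.74, 0.017, 0.01]
ft_force: [-0.1, 0.8, -1.5]
width: 0.0439
```

```bash
python3 go.py; python3 tilt.py 0.58 0.247
```

```text
t 19.28 p [0.5857 0.2509 0.1775] head 95.5 w 0.0439 F [-0.05  0.79 -1.54] M [ 0.03  -0.02   0.032] q7 1.27
conf 0.55 box [315. 161.  25.  57.] n 1067 lean deg (+ foot to right) 6.4
```

>>> carry_out:
  rows:
    - [1,0,0.15,0.12,0]
    - [1,0,0.15,0.12,0]
    - [1,0,0.1,0.1,0]
    - [1,0,0,0,0]
    - [1,0,0,0,0]

```text
time: 19.8
ee_pos: [0.6009, 0.2528, 0.1691]
eef_rot: [0.672, 0.74, 0.019, 0.011]
ft_force: [-1.0, 0.2, 3.6]
width: 0.0444
```

```bash
python3 go.py; python3 tilt.py 0.59 0.247
```

```text
t 19.8 p [0.6009 0.2528 0.1691] head 95.5 w 0.0444 F [-1.05  0.18  3.55] M [-0.143  0.179 -0.025] q7 1.29
```

```bash
python3 tilt.py 0.6 0.25;python3 tilt.py 0.6 0.25; python3 go.py; python3 -c "
from h import *
cv2.imwrite('pics/pan2.png',cv2.resize(camera('side')[80:230,230:410],None,fx=3.5,fy=3.5))"
```

```text
conf 0.67 box [318. 160.  21.  60.] n 1031 lean deg (+ foot to right) 2.4
conf 0.74 box [317. 161.  27.  62.] n 1196 lean deg (+ foot to right) 1.5
t 20.1 p [0.6004 0.2528 0.1692] head 95.5 w 0.0444 F [ 0.53 -0.94  1.17] M [-0.227  0.074  0.087] q7 1.29
```

View pics/pan2.png

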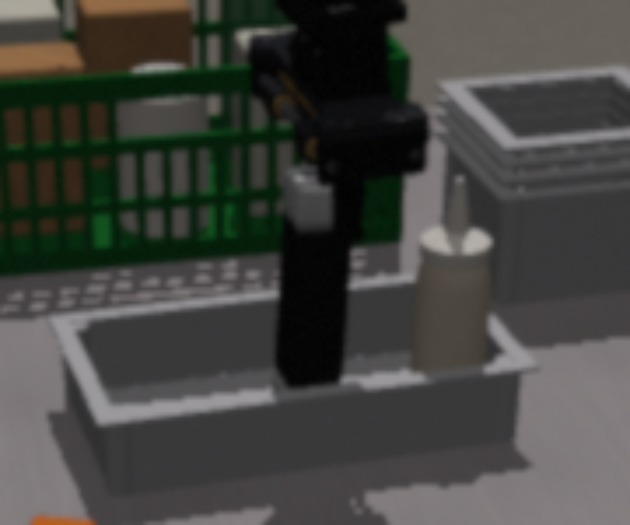

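Mill A now stands upright on the pan floor, foot at (310,385) in the crop, with about 2° of lean. I release it and rise.

>>> carry_out:
  rows:
    - [-1,0,0,0,0]
    - [-1,0,0,0,0]
    - [-1,0,0,0,0]
    - [-1,0,0,0,0]
    - [-1,0,0,-0.15,0]
    - [-1,0,0,-0.3,0]
    - [-1,0,0,-0.6,0]
    - [-1,0,0,-0.8,0]
    - [-1,0,0,-0.8,0]
    - [-1,0,0,-0.8,0]
    - [-1,0,0,-0.5,0]

```text
time: 21.07
ee_pos: [0.5928, 0.2507, 0.2912]
eef_rot: [0.672, 0.74, 0.015, 0.01]
ft_force: [0.9, 0.4, 0.4]
width: 0.0869
```

```bash
python3 tilt.py 0.6 0.25; python3 go.py 0.477 -0.348 0.27 103.2 24 | cut -c1-120|head -3; python3 go.py 0.477 -0.348 0.27 103.2 24|tail -1; python3 -c "
from h import *
m=masks('mill_2',(.477,-.349,.022));print(list(m),fit(MILL,m,(.477,-.349,.022,.23)))
s=read_state();print(np.round(s['joint_positions'],2))
camera('top');[print(np.round(d['box']),d['conf']) for d in silhouettes('mill_1','top')]
"
```

```text
conf 0.59 box [318. 164.  26.  61.] n 1215 lean deg (+ foot to right) 0.0
t 21.17 p [0.5936 0.2509 0.2922] head 95.5 w 0.0873 F [0.15 0.07 0.34] M [ 0.004 -0.011 -0.011] q7 1.27
24
[-0.81, -0.24, 0.03, -0.06]
[-0.77, -0.34, 0.03, -0.06]
['top'] (array([ 0.47665675, -0.34937117,  0.02013837,  0.2240023 ]), [np.float64(0.9675767918083233)])
[-0.72  0.33  0.33  1.38 -0.1   1.42  1.27]
[185. 229.  34.  22.] 0.97
[434. 262.  39.  76.] 0.8
[301. 317.  73.  35.] 0.75
```

Mill A reads 0° lean, free-standing. Now mill B at (0.477,-0.349). I'll turn the tool round to heading −77°, which keeps the last joint well inside its range.

```bash
python3 go.py 0.477 -0.348 0.26 -76.9 38 | tr '\n' ' '
```

```text
t 21.47 p [0.592  0.2505 0.2865] head 95.5 w 0.0866 F [-0.69  0.01  0.74] M [ 0.01   0.024 -0.009] q7 1.27 38 [-0.51, -0.15, 0.02, 0.91] [-0.52, -0.11, 0.02, 0.91] [-0.53, -0.07, 0.02, 0.91] [-0.53, -0.03, 0.02, 0.91] [-0.53, 0.02, 0.02, 0.91] [-0.53, 0.06, 0.02, 0.91] [-0.53, 0.1, 0.02, 0.91] [-0.52, 0.14, 0.02, 0.91] [-0.5, 0.18, 0.02, 0.91] [-0.49, 0.22, 0.02, 0.91] [-0.47, 0.26, 0.02, 0.91] [-0.45, 0.3, 0.02, 0.91] [-0.42, 0.33, 0.02, 0.91] [-0.39, 0.36, 0.02, 0.91] [-0.36, 0.39, 0.02, 0.91] [-0.33, 0.42, 0.02, 0.91] [-0.3, 0.44, 0.02, 0.91] [-0.26, 0.47, 0.02, 0.91] [-0.22, 0.49, 0.02, 0.91] [-0.18, 0.5, 0.02, 0.91] [-0.14, 0.51, 0.02, 0.91] [-0.1, 0.52, 0.02, 0.91] [-0.06, 0.53, 0.02, 0.91] [-0.02, 0.53, 0.02, 0.91] [0.02, 0.53, 0.02, 0.91] [0.07, 0.53, 0.02, 0.91] [0.11, 0.52, 0.02, 0.91] [0.15, 0.51, 0.02, 0.91] [0.19, 0.5, 0.02, 0.91] [0.23, 0.48, 0.02, 0.91] [0.27, 0.46, 0.02, 0.91] [0.3, 0.44, 0.02, 0.91] [0.33, 0.42, 0.02, 0.91] [0.37, 0.39, 0.02, 0.91] [0.4, 0.36, 0.02, 0.91] [0.42, 0.33, 0.02, 0.91] [0.45, 0.29, 0.02, 0.91] [0.47, 0.26, 0.02, 0.91]
```

>>> carry_out:
  rows:
    - [-1,-0.51,-0.15,0,0.91]
    - [-1,-0.52,-0.11,0,0.91]
    - [-1,-0.53,-0.07,0,0.91]
    - [-1,-0.53,-0.03,0,0.91]
    - [-1,-0.53,0.02,0,0.91]
    - [-1,-0.53,0.06,0,0.91]
    - [-1,-0.53,0.1,0,0.91]
    - [-1,-0.52,0.14,0,0.91]
    - [-1,-0.5,0.18,0,0.91]
    - [-1,-0.49,0.22,0,0.91]
    - [-1,-0.47,0.26,0,0.91]
    - [-1,-0.45,0.3,0,0.91]
    - [-1,-0.42,0.33,0,0.91]
    - [-1,-0.39,0.36,0,0.91]
    - [-1,-0.36,0.39,0,0.91]
    - [-1,-0.33,0.42,0,0.91]
    - [-1,-0.3,0.44,0,0.91]
    - [-1,-0.26,0.47,0,0.91]
    - [-1,-0.22,0.49,0,0.91]
    - [-1,-0.18,0.5,0,0.91]

```text
time: 23.13
ee_pos: [0.5116, -0.0732, 0.2692]
eef_rot: [1.0, 0.005, 0.004, -0.0]
ft_force: [0.5, 0.0, -0.5]
width: 0.0871
```

```bash
python3 go.py 0.477 -0.348 0.12 -76.9 18 | tr '\n' ' '
```

```text
t 23.13 p [ 0.5116 -0.0732  0.2692] head 0.5 w 0.0871 F [ 0.53  0.01 -0.51] M [-0.105  0.04  -0.036] q7 0.1 18 [-0.07, 0.51, 0.28, 0.86] [-0.03, 0.51, 0.28, 0.86] [0.01, 0.51, 0.28, 0.86] [0.05, 0.51, 0.28, 0.86] [0.08, 0.51, 0.28, 0.86] [0.12, 0.5, 0.28, 0.86] [0.16, 0.49, 0.28, 0.86] [0.2, 0.47, 0.28, 0.86] [0.23, 0.46, 0.28, 0.86] [0.26, 0.44, 0.28, 0.86] [0.3, 0.42, 0.28, 0.86] [0.33, 0.4, 0.28, 0.86] [0.36, 0.37, 0.28, 0.86] [0.38, 0.34, 0.28, 0.86] [0.41, 0.31, 0.28, 0.86] [0.43, 0.28, 0.28, 0.86] [0.45, 0.25, 0.28, 0.86] [0.47, 0.21, 0.28, 0.86]
```

>>> carry_out:
  rows:
    - [-1,-0.07,0.51,0.1,0.86]
    - [-1,-0.03,0.51,0.2,0.86]
    - [-1,0.01,0.51,0.3,0.86]
    - [-1,0.05,0.51,0.3,0.86]
    - [-1,0.08,0.51,0.3,0.86]
    - [-1,0.12,0.5,0.3,0.86]
    - [-1,0.16,0.49,0.3,0.86]
    - [-1,0.2,0.47,0.3,0.86]
    - [-1,0.23,0.46,0.3,0.86]
    - [-1,0.26,0.44,0.3,0.86]
    - [-1,0.3,0.42,0.3,0.86]
    - [-1,0.33,0.4,0.3,0.86]
    - [-1,0.36,0.37,0.3,0.86]
    - [-1,0.38,0.34,0.3,0.86]
    - [-1,0.38,0.28,0.3,0.86]
    - [-1,0.3,0.18,0.3,0.7]
    - [-1,0.2,0.1,0.2,0.4]
    - [-1,0.1,0,0.1,0.2]
    - [-1,0,0,0,0]
    - [-1,0,0,0,0]

```text
time: 24.8
ee_pos: [0.4656, -0.3332, 0.1095]
eef_rot: [0.796, -0.606, -0.004, 0.001]
ft_force: [-0.4, -0.3, -0.2]
width: 0.0871
```

```bash
python3 go.py 0.477 -0.349 0.023 -76.9 5 | tr '\n' ' '
```

```text
t 24.8 p [ 0.4656 -0.3332  0.1095] head -74.6 w 0.0871 F [-0.38 -0.3  -0.19] M [-0.071  0.122  0.016] q7 -0.45 5 [0.12, -0.05, 0.58, 0.09] [0.12, -0.05, 0.58, 0.09] [0.12, -0.05, 0.58, 0.09] [0.12, -0.05, 0.58, 0.09] [0.12, -0.05, 0.58, 0.09]
```

>>> carry_out:
  rows:
    - [-1,0.25,-0.12,0.2,0.2]
    - [-1,0.25,-0.12,0.3,0.2]
    - [-1,0.1,0,0.5,0.05]
    - [-1,0,0,0.5,0]
    - [-1,0,0,0.5,0]
    - [-1,0,0,0.4,0]
    - [-1,0,0,0.2,0]
    - [-1,0,0,0,0]

```text
time: 25.47
ee_pos: [0.4811, -0.3438, 0.0285]
eef_rot: [0.788, -0.615, -0.002, -0.001]
ft_force: [-0.7, 0.3, -0.1]
width: 0.087
```

```bash
python3 go.py 0.477 -0.349 0.023 -76.9 1 | tr '\n' ' '
```

```text
t 25.47 p [ 0.4811 -0.3438  0.0285] head -75.9 w 0.087 F [-0.69  0.31 -0.07] M [-0.041  0.17   0.039] q7 -0.39 1 [0.14, 0.17, 0.18, 0.19]
```

>>> carry_out:
  rows:
    - [-1,0.14,0.17,0.18,0.19]
    - [1,0,0,0,0]
    - [1,0,0,0,0]
    - [1,0,0,0,0]
    - [1,0,0,0,0]
    - [1,0,0,0,0]
    - [1,0,0,0,0]
    - [1,0,0,-0.4,0]
    - [1,0,0,-0.5,0]
    - [1,0,0,-0.5,0]
    - [1,0,0,-0.5,0]
    - [1,0,0,-0.3,0]
    - [1,0,0,0,0]
    - [1,0,0,0,0]
    - [1,0,0,0,0]
    - [1,0,0,0,0]
  force: 40

```text
time: 26.8
ee_pos: [0.4766, -0.3492, 0.0955]
eef_rot: [0.783, -0.622, -0.002, -0.002]
ft_force: [0.3, -0.2, -4.5]
width: 0.0436
```

```bash
python3 feel.py
```

```text
t 27.4 w 0.0436171321503879 p [ 0.47682244 -0.34950124  0.09607425] F [ 0.06  0.04 -3.8 ] M [-0.047  0.021 -0.004] sd [0.035 0.038 0.024]
moment about tool x -0.031 tool y 0.041 heavier along world dir [0.021 0.047] tooly [-0.97 -0.23 -0.  ]
```

The moment about tool x is only −0.03 N·m, which is too small to decide on. I'll look at the held mill.

```bash
python3 -c "
import cv2;cv2.imwrite('pics/b.png',cv2.resize(cv2.imread('pics/feel27.png')[230:430,200:440],None,fx=3,fy=3))"; python3 feel.py
```

```text
t 28.0 w 0.04369211604137762 p [ 0.47684703 -0.34947294  0.09609355] F [ 0.14  0.   -3.9 ] M [-0.049  0.014  0.009] sd [0.029 0.039 0.035]
moment about tool x -0.025 tool y 0.044 heavier along world dir [0.014 0.049] tooly [-0.97 -0.23 -0.  ]
```

View pics/b.png

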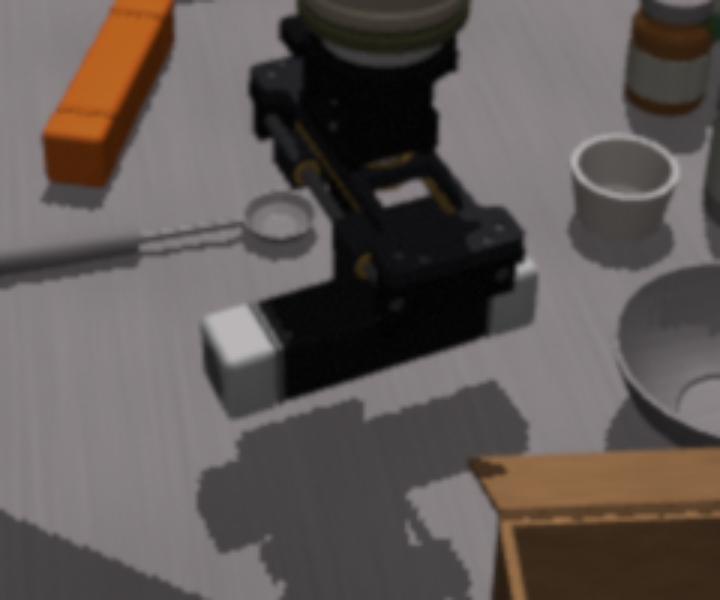

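```bash
python3 - <<'E'
from h import *
for k in range(2):
    m=masks('mill_2',(.477,-.349,.094));print({c:int(v.sum()) for c,v in m.items()})
    for c in m: print(c,fit(MILL,{c:m[c]},(.477,-.349,.094,.226)))
    print(fit(MILL,m,(.477,-.349,.094,.226)))
u=np.array([np.cos(.226),np.sin(.226),0]);P=np.array([.477,-.3495,.096])
for d in(-.095,-.04,0,.04,.095): print(d,np.round((proj('side',P+u*d)-[200,230])*3))
E
```

```text
{'side': 3580}
side (array([ 0.48347876, -0.30118301,  0.02448751,  0.195501  ]), [np.float64(0.8745907831778206)])
(array([ 0.48347876, -0.30118301,  0.02448751,  0.195501  ]), [np.float64(0.8745907831778206)])
{'side': 3593}
side (array([ 0.4821467 , -0.31036091,  0.0349608 ,  0.2254126 ]), [np.float64(0.8785465405672278)])
(array([ 0.4821467 , -0.31036091,  0.0349608 ,  0.2254126 ]), [np.float64(0.8785465405672278)])
-0.095 [210. 335.]
-0.04 [306. 309.]
0 [373. 290.]
0.04 [438. 271.]
0.095 [524. 247.]
```

The mill is held level at its middle. The empty-hand readings just before the grasp, about (-0.05, 0.15), suggest a bias in the moment at this pose. I'll lay it down and take the empty reading here for comparison.

>>> carry_out:
  rows:
    - [1,0,0,0.4,0]
    - [1,0,0,0.5,0]
    - [1,0,0,0.5,0]
    - [1,0,0,0.4,0]
    - [1,0,0,0.3,0]
    - [1,0,0,0.2,0]
    - [1,0,0,0,0]
    - [1,0,0,0,0]

```text
time: 29.07
ee_pos: [0.4823, -0.3497, 0.0312]
eef_rot: [0.784, -0.621, 0.002, -0.007]
ft_force: [-0.2, -0.4, -3.6]
width: 0.044
```

```bash
python3 feel.py
```

```text
t 29.6667 w 0.04386668395895835 p [ 0.48193084 -0.34944261  0.03112552] F [ 0.37 -0.3  -2.82] M [-0.142  0.019  0.021] sd [0.044 0.045 0.027]
moment about tool x -0.051 tool y 0.134 heavier along world dir [0.019 0.142] tooly [-0.97 -0.23 -0.01]
```

>>> carry_out:
  rows:
    - [1,0,0,0.15,0]
    - [1,0,0,0.15,0]
    - [1,0,0,0,0]
    - [-1,0,0,0,0]
    - [-1,0,0,0,0]
    - [-1,0,0,0,0]
    - [-1,0,0,0,0]
    - [-1,0,0,0,0]
    - [-1,0,0,-0.3,0]
    - [-1,0,0,-0.6,0]
    - [-1,0,0,-0.6,0]
    - [-1,0,0,-0.6,0]
    - [-1,0,0,-0.2,0]
    - [-1,0,0,0,0]
    - [-1,0,0,0,0]

```text
time: 30.92
ee_pos: [0.4818, -0.3511, 0.1026]
eef_rot: [0.784, -0.621, 0.002, -0.01]
ft_force: [-1.4, 0.4, -1.0]
width: 0.0873
```

```bash
python3 feel.py
```

```text
t 31.5167 w 0.08741505147039885 p [ 0.48158555 -0.35107789  0.10235284] F [0.07 0.07 0.16] M [-0.086  0.162 -0.01 ] sd [0.028 0.028 0.031]
moment about tool x -0.177 tool y 0.047 heavier along world dir [0.162 0.086] tooly [-0.97 -0.23 -0.02]
```

The empty hand at this pose reads −0.177 about tool x, against −0.028 loaded. The net load is +0.149 N·m, so the heavy end is at tool +y (toward the base) and the light end is the far one. I check the mill position and the clearance to the bowl.

```bash
python3 - <<'E'
from h import *
m=masks('mill_2',(.482,-.35,.022));print({c:int(v.sum()) for c,v in m.items()},fit(MILL,{'side':m['side']},(.482,-.35,.022,.226)))
camera('top')
for d in recognise('steel_bowl','top'): b=d['box'];print(np.round(b),round(d['conf'],2),np.round(ray('top',(b[0],b[1]),.06),3),np.round(ray('top',(b[0],b[1]+b[3]/2),.06),3))
E
python3 go.py 0.550 -0.334 0.09 -77 5|tr '\n' ' '
```

```text
{'side': 3927} (array([ 0.47901219, -0.34755016,  0.02072826,  0.2621422 ]), [np.float64(0.9489968576260698)])
[279. 128.  35.  52.] 0.26 [0.818 0.026 0.06 ] [0.753 0.028 0.06 ]
t 31.82 p [ 0.4816 -0.3511  0.1025] head -76.8 w 0.0867 F [-0.31 -0.3   0.25] M [-0.073  0.145  0.017] q7 -0.43 5 [-0.01, -0.47, 0.08, 0.01] [-0.01, -0.47, 0.08, 0.01] [-0.01, -0.47, 0.08, 0.01] [-0.01, -0.47, 0.08, 0.01] [-0.01, -0.47, 0.08, 0.01]
```

>>> carry_out:
  rows:
    - [-1,0,-0.3,0,0]
    - [-1,0,-0.5,0,0]
    - [-1,0,-0.5,0,0]
    - [-1,0,-0.5,0,0]
    - [-1,0,-0.4,0,0]
    - [-1,0,-0.1,0,0]
    - [-1,0,0,0,0]
    - [-1,0,0,0,0]

```text
time: 32.48
ee_pos: [0.555, -0.3329, 0.1033]
eef_rot: [0.784, -0.621, 0.001, -0.01]
ft_force: [-0.5, -0.4, 0.5]
width: 0.087
```

```bash
python3 go.py 0.550 -0.333 0.025 -76.9 5|tr '\n' ' '
```

```text
t 32.48 p [ 0.555  -0.3329  0.1033] head -76.8 w 0.087 F [-0.55 -0.37  0.54] M [-0.141  0.163  0.01 ] q7 -0.51 5 [-0.01, 0.03, 0.52, 0.01] [-0.01, 0.03, 0.52, 0.01] [-0.01, 0.03, 0.52, 0.01] [-0.01, 0.03, 0.52, 0.01] [-0.01, 0.03, 0.52, 0.01]
```

>>> carry_out:
  rows:
    - [-1,0,0.1,0.4,0]
    - [-1,0,0.05,0.5,0]
    - [-1,0,0,0.5,0]
    - [-1,0,0,0.5,0]
    - [-1,0,0,0.4,0]
    - [-1,0,0,0.2,0]
    - [-1,0,0,0,0]
    - [-1,0,0,0,0]

```text
time: 33.15
ee_pos: [0.5452, -0.3354, 0.0217]
eef_rot: [0.782, -0.623, 0.001, -0.01]
ft_force: [0.4, 0.7, 1.2]
width: 0.0873
```

```bash
python3 go.py 0.550 -0.333 0.025 -76.9 1|tr '\n' ' '
```

```text
t 33.15 p [ 0.5452 -0.3354  0.0217] head -77.1 w 0.0873 F [0.35 0.66 1.17] M [-0.11   0.089  0.019] q7 -0.46 1 [-0.04, -0.18, -0.11, -0.04]
```

>>> carry_out:
  rows:
    - [-1,-0.04,-0.2,-0.1,0]
    - [1,0,0,0,0]
    - [1,0,0,0,0]
    - [1,0,0,0,0]
    - [1,0,0,0,0]
    - [1,0,0,0,0]
    - [1,0,0,0,0]
    - [1,0,0,-0.2,0]
    - [1,0,0,-0.3,0]
    - [1,0,0.1,-0.35,0]
    - [1,0,0.1,-0.35,0]
    - [1,0,0.1,-0.35,0]
    - [1,0,0.15,-0.35,0]
    - [1,0,0.15,-0.35,0]
    - [1,0,0.15,-0.35,0]
    - [1,0,0.15,-0.35,0]
  force: 6

```text
time: 34.48
ee_pos: [0.5207, -0.3415, 0.124]
eef_rot: [0.782, -0.624, 0.001, -0.01]
ft_force: [0.2, 0.9, -1.9]
width: 0.0441
```

```bash
python3 go.py|tr '\n' ' '; python3 tilt.py 0.53 -.34; python3 -c "
from h import *
cv2.imwrite('pics/liftb.png',cv2.resize(camera('side')[180:430,200:440],None,fx=2.4,fy=2.4))"
```

```text
t 34.48 p [ 0.5207 -0.3415  0.124 ] head -77.2 w 0.0441 F [ 0.16  0.89 -1.93] M [-0.145  0.249 -0.035] q7 -0.49 conf 0.64 box [316. 344. 110.  86.] n 3548 lean deg (+ foot to right) -49.2
```

View pics/liftb.png

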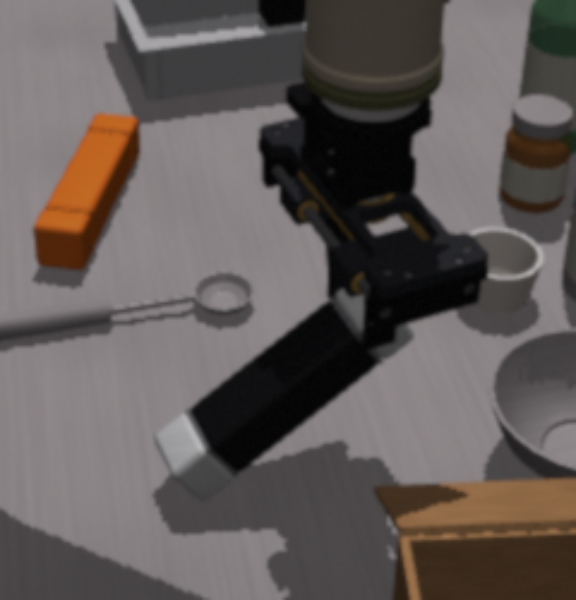

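Mill B pivots the same way, heavy near cap on the bench at (205,455) in the crop. That confirms the heavy end. I continue the lift.

>>> carry_out:
  rows:
    - [1,0,0.15,-0.25,0]
    - [1,0,0.2,-0.25,0]
    - [1,0,0.2,-0.25,0]
    - [1,0,0.2,-0.2,0]
    - [1,0,0.2,-0.2,0]
    - [1,0,0.2,-0.2,0]
    - [1,0,0.1,-0.2,0]
    - [1,0,0,-0.2,0]
    - [1,0,0,-0.3,0]
    - [1,0,0,-0.4,0]
    - [1,0,0,-0.5,0]
    - [1,0,0,-0.5,0]
    - [1,0,0,-0.5,0]
    - [1,0,0,-0.5,0]
    - [1,0,0,-0.5,0]
    - [1,0,0,-0.3,0]
    - [1,0,0,0,0]

```text
time: 36.05
ee_pos: [0.4798, -0.3508, 0.295]
eef_rot: [0.783, -0.622, 0.001, -0.01]
ft_force: [0.9, 0.6, -3.7]
width: 0.0441
```

```bash
python3 tilt.py 0.49 -.35;  python3 go.py 0.463 0.246 0.30 -83.4 28|tr '\n' ' '
```

```text
conf 0.55 box [337. 269.  45. 116.] n 3214 lean deg (+ foot to right) -1.6
t 36.15 p [ 0.4794 -0.3503  0.2929] head -77.0 w 0.0437 F [ 0.1  -1.23 -3.74] M [-0.145  0.256  0.025] q7 -0.55 28 [-0.7, -0.14, -0.01, 0.05] [-0.7, -0.14, -0.01, 0.05] [-0.7, -0.14, -0.01, 0.05] [-0.7, -0.13, -0.01, 0.05] [-0.7, -0.13, -0.01, 0.05] [-0.7, -0.13, -0.01, 0.05] [-0.7, -0.12, -0.01, 0.05] [-0.7, -0.12, -0.01, 0.05] [-0.7, -0.12, -0.01, 0.05] [-0.7, -0.12, -0.01, 0.05] [-0.7, -0.11, -0.01, 0.05] [-0.7, -0.11, -0.01, 0.05] [-0.7, -0.11, -0.01, 0.05] [-0.7, -0.1, -0.01, 0.05] [-0.7, -0.1, -0.01, 0.05] [-0.7, -0.1, -0.01, 0.05] [-0.7, -0.1, -0.01, 0.05] [-0.7, -0.09, -0.01, 0.05] [-0.7, -0.09, -0.01, 0.05] [-0.7, -0.09, -0.01, 0.05] [-0.71, -0.08, -0.01, 0.05] [-0.71, -0.08, -0.01, 0.05] [-0.71, -0.08, -0.01, 0.05] [-0.71, -0.08, -0.01, 0.05] [-0.71, -0.07, -0.01, 0.05] [-0.71, -0.07, -0.01, 0.05] [-0.71, -0.07, -0.01, 0.05] [-0.71, -0.07, -0.01, 0.05]
```

>>> carry_out:
  rows:
    - [1,-0.2,-0.05,0,0]
    - [1,-0.4,-0.1,0,0.1]
    - [1,-0.55,-0.14,-0.03,0.1]
    - [1,-0.65,-0.16,-0.03,0.05]
    - [1,-0.65,-0.16,-0.03,0.05]
    - [1,-0.65,-0.16,-0.03,0.05]
    - [1,-0.65,-0.15,-0.03,0.05]
    - [1,-0.65,-0.15,-0.03,0.05]
    - [1,-0.65,-0.15,-0.03,0.05]
    - [1,-0.65,-0.15,-0.03,0.05]
    - [1,-0.65,-0.14,-0.03,0.05]
    - [1,-0.65,-0.14,-0.03,0.05]
    - [1,-0.65,-0.14,-0.03,0.05]
    - [1,-0.65,-0.13,-0.03,0.05]
    - [1,-0.65,-0.13,-0.03,0.05]
    - [1,-0.65,-0.13,-0.03,0.05]
    - [1,-0.65,-0.13,-0.03,0.05]
    - [1,-0.65,-0.12,-0.03,0.05]
    - [1,-0.65,-0.12,0,0.05]
    - [1,-0.65,-0.12,0,0.05]

```text
time: 37.82
ee_pos: [0.4818, 0.0476, 0.2943]
eef_rot: [0.751, -0.66, -0.012, -0.001]
ft_force: [0.4, -0.5, -3.1]
width: 0.0438
```

```bash
python3 go.py 0.49 0.249 0.30 -83.4 13|tr '\n' ' '
```

```text
t 37.82 p [0.4818 0.0476 0.2943] head -82.6 w 0.0438 F [ 0.36 -0.54 -3.11] M [-0.126  0.123 -0.027] q7 -1.63 13 [-0.51, -0.09, -0.01, 0.01] [-0.51, -0.09, -0.01, 0.01] [-0.51, -0.09, -0.01, 0.01] [-0.51, -0.09, -0.01, 0.01] [-0.51, -0.09, -0.01, 0.01] [-0.51, -0.08, -0.01, 0.01] [-0.51, -0.08, -0.01, 0.01] [-0.51, -0.08, -0.01, 0.01] [-0.51, -0.08, -0.01, 0.01] [-0.51, -0.08, -0.01, 0.01] [-0.51, -0.08, -0.01, 0.01] [-0.51, -0.08, -0.01, 0.01] [-0.51, -0.08, -0.01, 0.01]
```

>>> carry_out:
  rows:
    - [1,-0.55,-0.09,-0.02,0]
    - [1,-0.55,-0.09,-0.02,0]
    - [1,-0.55,-0.09,0,0]
    - [1,-0.55,-0.09,0,0]
    - [1,-0.55,-0.09,0,0]
    - [1,-0.55,-0.08,0,0]
    - [1,-0.55,-0.08,0,0]
    - [1,-0.5,-0.08,0,0]
    - [1,-0.5,-0.08,0,0]
    - [1,-0.45,-0.06,0,0]
    - [1,-0.4,-0.05,0,0]
    - [1,-0.3,-0.04,0,0]
    - [1,-0.2,0,0,0]
    - [1,-0.1,0,0,0]
    - [1,0,0,0,0]
    - [1,0,0,0,0]

```text
time: 39.15
ee_pos: [0.4753, 0.257, 0.2874]
eef_rot: [0.754, -0.657, -0.015, 0.008]
ft_force: [-0.3, 0.4, -3.4]
width: 0.0441
```

```bash
python3 go.py 0.49 0.249 0.20 -83.4 7|tr '\n' ' '; python3 tilt.py 0.49 0.249; python3 feel.py
```

```text
t 39.15 p [0.4753 0.257  0.2874] head -82.1 w 0.0441 F [-0.31  0.44 -3.36] M [-0.09   0.114  0.054] q7 -1.93 7 [0.05, -0.06, 0.42, 0.04] [0.05, -0.06, 0.42, 0.04] [0.05, -0.06, 0.42, 0.04] [0.05, -0.06, 0.42, 0.04] [0.05, -0.06, 0.42, 0.04] [0.05, -0.06, 0.42, 0.04] [0.05, -0.07, 0.42, 0.04] conf 0.84 box [317. 161.  29.  64.] n 1250 lean deg (+ foot to right) -3.1
conf 0.8 box [277. 126.  29.  78.] n 1432 lean deg (+ foot to right) -7.3
t 39.85 w 0.04385896227041256 p [0.47518592 0.25736022 0.28738649] F [ 0.01  0.04 -3.6 ] M [-0.077  0.1   -0.023] sd [0.032 0.022 0.028]
moment about tool x -0.109 tool y 0.062 heavier along world dir [0.1   0.077] tooly [-0.99 -0.14  0.03]
```

The lean is about 7°, foot toward −x. I shift to (0.51,0.25) and lower onto the floor, then right it with the tool moving toward −x, as before.

>>> carry_out:
  rows:
    - [1,0.08,-0.2,0,0.1]
    - [1,0.1,-0.3,0,0.1]
    - [1,0.1,-0.35,0.1,0.1]
    - [1,0.08,-0.25,0.3,0]
    - [1,0,-0.1,0.4,0]
    - [1,0,0,0.5,0]
    - [1,0,0,0.5,0]
    - [1,0,0,0.5,0]
    - [1,0,0,0.4,0]
    - [1,0,0,0.3,0]
    - [1,0,0,0.15,0]
    - [1,0,0,0,0]
    - [1,0,0,0,0]

```text
time: 40.93
ee_pos: [0.5168, 0.2494, 0.18]
eef_rot: [0.743, -0.669, -0.014, 0.008]
ft_force: [-0.8, -0.5, 4.4]
width: 0.0437
```

```bash
python3 go.py 0.51 0.251 0.18 -83.4 3|tr '\n' ' '; python3 tilt.py 0.51 0.25
```

```text
t 40.93 p [0.5168 0.2494 0.18  ] head -84.0 w 0.0437 F [-0.78 -0.47  4.41] M [-0.144  0.423  0.023] q7 -1.85 3 [-0.03, 0.07, 0.0, -0.04] [-0.03, 0.07, 0.0, -0.04] [-0.03, 0.07, 0.0, -0.04] conf 0.79 box [294. 163.  31.  66.] n 1091 lean deg (+ foot to right) -12.4
conf 0.6 box [316. 162.  22.  62.] n 1191 lean deg (+ foot to right) -2.3
```

>>> carry_out:
  rows:
    - [1,0,0.15,-0.08,0]
    - [1,0,0.25,-0.03,0]
    - [1,0,0.25,0,0]
    - [1,0,0.25,0,0]
    - [1,0,0.1,0,0]
    - [1,0,0,0,0]
    - [1,0,0,0,0]

```text
time: 41.62
ee_pos: [0.4823, 0.2451, 0.1835]
eef_rot: [0.743, -0.669, -0.014, 0.009]
ft_force: [0.5, 0.6, -5.1]
width: 0.044
```

```bash
python3 go.py |tr '\n' ' '; python3 tilt.py 0.49 0.25
```

```text
t 41.62 p [0.4823 0.2451 0.1835] head -84.0 w 0.044 F [ 0.53  0.63 -5.15] M [-0.094  0.053 -0.012] q7 -1.9 conf 0.82 box [280. 164.  31.  70.] n 1159 lean deg (+ foot to right) -10.4
conf 0.55 box [319. 160.  26.  62.] n 1311 lean deg (+ foot to right) -2.9
```

The foot slid instead of pivoting and now lies near the pan's −x wall. That wall can serve as a stop: touch the floor again, then move the top toward −x.

>>> carry_out:
  rows:
    - [1,0,0.05,0.1,0]
    - [1,0,0.1,0.08,0]
    - [1,0,0.15,0,0]
    - [1,0,0.2,0,0]
    - [1,0,0.2,0,0]
    - [1,0,0.1,0,0]
    - [1,0,0,0,0]
  force: 4

```text
time: 42.3
ee_pos: [0.4571, 0.2422, 0.1785]
eef_rot: [0.743, -0.669, -0.014, 0.009]
ft_force: [0.4, -0.7, -3.2]
width: 0.0443
```

```bash
python3 go.py |tr '\n' ' '; python3 tilt.py 0.465 0.25
```

```text
t 42.3 p [0.4571 0.2422 0.1785] head -84.0 w 0.0443 F [ 0.4  -0.71 -3.18] M [-0.189  0.006 -0.026] q7 -1.94 conf 0.75 box [319. 160.  26.  60.] n 1248 lean deg (+ foot to right) -3.5
conf 0.66 box [271. 164.  23.  66.] n 1129 lean deg (+ foot to right) -5.9
```

>>> carry_out:
  rows:
    - [1,0,0.12,0.12,0]
    - [1,0,0.12,0.12,0]
    - [1,0,0.05,0.12,0]
    - [1,0,0,0.05,0]
    - [1,0,0,0,0]
  force: 3

```text
time: 42.82
ee_pos: [0.4493, 0.2425, 0.1678]
eef_rot: [0.743, -0.669, -0.013, 0.007]
ft_force: [-0.5, 0.2, 2.3]
width: 0.0443
```

```bash
python3 go.py |tr '\n' ' '; python3 tilt.py 0.45 0.25; python3 tilt.py 0.45 0.25;python3 -c "
from h import *
cv2.imwrite('pics/pan3.png',cv2.resize(camera('side')[80:230,200:380],None,fx=3.5,fy=3.5))"
```

```text
t 42.82 p [0.4493 0.2425 0.1678] head -84.0 w 0.0443 F [-0.52  0.19  2.32] M [-0.21   0.305  0.004] q7 -1.95 conf 0.96 box [317. 162.  26.  60.] n 1254 lean deg (+ foot to right) -3.8
conf 0.95 box [269. 166.  25.  64.] n 1034 lean deg (+ foot to right) -1.5
conf 0.92 box [317. 161.  26.  59.] n 1251 lean deg (+ foot to right) -4.5
conf 0.71 box [269. 166.  23.  60.] n 990 lean deg (+ foot to right) -4.8
```

View pics/pan3.png

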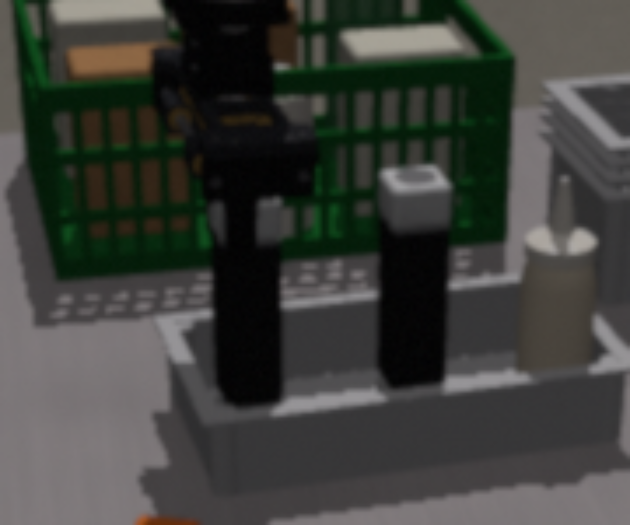

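Mill B stands at (248,400) in the crop, almost upright and clear of mill A at (413,385). I release it and rise.

>>> carry_out:
  rows:
    - [-1,0,0,0,0]
    - [-1,0,0,0,0]
    - [-1,0,0,0,0]
    - [-1,0,0,0,0]
    - [-1,0,0,0,0]
    - [-1,0,0,-0.15,0]
    - [-1,0,0,-0.3,0]
    - [-1,0,0,-0.6,0]
    - [-1,0,0,-0.8,0]
    - [-1,0,0,-0.8,0]
    - [-1,0,0,-0.8,0]
    - [-1,0,0,-0.5,0]
    - [-1,0,0,0,0]
    - [-1,0,0,0,0]
    - [-1,0,0,0,0]

```text
time: 44.32
ee_pos: [0.4532, 0.2402, 0.2966]
eef_rot: [0.742, -0.67, -0.013, 0.006]
ft_force: [0.2, -0.2, 0.6]
width: 0.0868
```

```bash
python3 go.py; for i in 1 2; do python3 tilt.py 0.447 0.243; python3 tilt.py 0.6 0.25; done; python3 -c "
from h import *
M=np.vstack([box(.044,.044,0,.19)])
for g in((.447,.243,.1),(.6,.252,.1)):
    m=masks('mill_1',g);x,i=fit(M,m,(g[0],g[1],.004,.115));d=x[:2]-[.5676,.2579];c,s=np.cos(.115),np.sin(.115)
    print(list(m),np.round(x,3),np.round(i,2),'pan xy',np.round([c*d[0]+s*d[1],-s*d[0]+c*d[1]],3))
"
```

```text
t 44.32 p [0.4532 0.2402 0.2966] head -84.2 w 0.0868 F [ 0.17 -0.22  0.57] M [-0.088  0.122  0.049] q7 -2.0
conf 0.89 box [269. 163.  26.  65.] n 1231 lean deg (+ foot to right) -0.4
conf 0.78 box [316. 159.  25.  64.] n 1311 lean deg (+ foot to right) -4.8
conf 0.96 box [270. 163.  22.  66.] n 1237 lean deg (+ foot to right) 2.5
conf 0.66 box [317. 162.  25.  61.] n 1256 lean deg (+ foot to right) -1.2
conf 0.86 box [270. 163.  26.  67.] n 1241 lean deg (+ foot to right) -0.5
conf 0.58 box [316. 162.  29.  58.] n 1266 lean deg (+ foot to right) -4.2
conf 0.9 box [318. 160.  24.  60.] n 1237 lean deg (+ foot to right) -0.0
conf 0.69 box [270. 163.  25.  66.] n 1286 lean deg (+ foot to right) 3.1
['top', 'side'] [ 0.458  0.254  0.004 -0.013] [0.21 0.83] pan xy [-0.11   0.009]
['top', 'side'] [ 0.582  0.257 -0.003  0.065] [0.9  0.78] pan xy [ 0.014 -0.002]
```

Both mills read upright, each within about 1° of its own plumb line, and their pan positions are inside the limits. I hand in.

```bash
python3 -c "
from bench import *
print(close_job())"
```

```text
the job is handed in; nothing more can be done
None
```

Both mills stand upright in the pan with their heavy ends down, and the job is handed in at about 45 s of the 72 s allowed. For each mill I lifted it by the middle to feel the heavy end and laid it back on the bench. I then took it by the light end at 6 N, so it swung heavy end down, and righted it on the pan floor before letting go.

**Last checks**
- **Upright:** each mill's side-view lean was within about 1° of its own plumb line.
- **Position:** they stand at about x = 0.01–0.03 m (first mill) and x = −0.11 to −0.12 m (second mill) in the pan frame, both near y = 0. The second one stands close to the pan's −x wall.
- **Hand clear:** the gripper was open and held above both mills, with no contact force beyond sensor noise.

**What disagreed or went less well**
- **Moment sensor bias:** for the second mill the raw moment was only −0.03 N·m. The empty hand at the same pose read −0.18, so the net load was +0.15 N·m. The light-end lift, in which the other end stayed down on the bench, agreed with that.
- **Leaning in the fingers:** each mill hung about 7–12° off plumb in the fingers and its foot slid on the floor before it came upright.
- **Weak position fit:** the top-view fit for the second mill was poor (overlap 0.21) because the gripper hid it, so its position rests on the side view and the tool pose.
- **Bystanders:** I did not re-measure them at the end. No unexpected contact showed in the pictures or the forces.

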